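Lock the cleaning products away under the sink

ROBOT

A 6-joint arm with a two-finger parallel gripper is mounted at the origin on the work surface. World frame = base frame: x ahead of the robot, y to its left, z up, the work surface at z = 0. Lengths are in m, angles in rad, forces in N, time in s.
With the tool pointing down it reaches from about 0.35 to 0.85 m from the base axis. Payload 8.1 kg.
Tool frame: the origin (TCP) lies midway between the tips of the shut fingers; the grasp point (between the pads) lies 19 mm behind it (robot.tcp_to_grasp is the distance from the TCP to the grasp point, in m); x points along the fingers, y is the direction in which the jaws open and shut, and the axes are right-handed (so a half turn about x gives the same grasp; the last joint's range is limited). The gripper opens to 93 mm and grips with 3 to 60 N. Pads are 15 mm wide; open, the fingers measure 128 mm over their backs; the gripper's body (75 mm by 188 mm) begins 65 mm behind the grasp point.
Start: joints at [1.185, 0.13, 1.488, -0, 1.523, -0.085], TCP at [0.178, 0.573, 0.219] pointing down, gripper open.
Joint ranges: [-2.96, 2.96], [-0.89, 2.26], [0.02, 2.5], [-1.34, 4.48], [0, 2.73], [-2.66, 2.66]. Speed limits (rad/s): [2.39, 2.39, 2.79, 3.14, 3.14, 3.14].

INTERFACE

Orientations are given as a rotation vector (axis times angle).
In Python, from plant import robot gives the robot as it stands.
- The arm moves only by the tool play_rows, never from a script. Its argument "plan" is a list of rows, each an object with "slide": the shift along the world's x, y, z as a fraction of full scale, a list of three; "roll": the turn about the world's z as a fraction of full scale; "fingers": the gripper command: -1 is shut, 1 is fully open, values between are in proportion. A call has 1 to 20 rows; each row shifts and turns the commanded pose from where the row before left it; what a row does not reach is not made up. Full scale, the value 1, is 30 mm for a shift and 8 degrees for a turn. A row lasts 1/8 s, in which the tool goes at most 62.5 mm and 10.7 degrees, less where a joint would pass 70% of its speed; a pose out of reach is approached as far as the arm can. A call with a number of a shift or a turn outside -1 to 1 is refused whole. A call with a gripper value outside its range is refused whole. The fingers move at their own pace and stop on an object; "squeeze" is the grip in N (left out, the last holds). Time passes only in rows, so rows that do not move let the fingers close. It gives the time, the measured TCP pose, the force and the opening at its end, in the units of the state.
- robot.read_state(): the state, without advancing time (a new reading comes with each control period).
- robot.read_camera(name): name is "scene" or "side" or "wrist"; returns the picture (420x560x3 uint8, red, green, blue); there is no depth.
- robot.get_calibration(name): a dict with "fx", "fy", "cx", "cy" (pixels), "R" (3x3) and "t" (3): a world point X has camera coordinates R X + t; the wrist camera has in their place "T_tool_cam" (4x4, takes a point from camera to tool coordinates, whose origin is the TCP and whose axes are the tool frame's). Camera axes: x right, y down, z forward; pixel columns grow to the right and rows downward; lengths in m; the calibration is good to about 2 mm. A picture is of the moment at which its call begins: read the wrist's pose just before it. get_calibration takes no time and is no camera call.
- robot.close_job(): hands the job in, once; it reports no verdict.
Trained networks look in the newest picture that a camera, given by its name, has taken for a name from the list of things; names that differ only in an ending like _2 or _b are one class to them, and where a whole thing is asked for, a point or a joint stands for the part that bears it (a point fixed in the world has none). Each returns a list of dicts, best first, with "p" (0 to 1); they miss things now and then, are a little off and sometimes report something else, mostly with a low value. They report only what shows in the picture. A call takes as long as a camera call.
- robot.boxes_of(camera, target): "extent" ([centre column, centre row, width, height] in pixels, round what is visible of it).
- robot.regions_of(camera, target): "region" (420x560 bool, what is visible of it) and "extent" ([centre column, centre row, width, height] in pixels, round what is visible of it).
- robot.mark_of(camera, target): "point" ([column, row] in pixels: a listed point, or the origin of a listed thing).
The state is a dict: "t": time; "q": joint angles; "dq": joint speeds; "joint_torque": joint torques, N m; "tool_pos": TCP position; "orientation": TCP orientation; "force": force on the tool from outside, world axes, zero at the start; "wrist_torque": the same for the moment, N m; "opening": finger opening in m.
Only numpy, scipy, OpenCV 4.12 (cv2) and the standard library are available. Lean on these libraries where they do the work, as an engineer would, in place of code of your own. Each camera call takes 0.05 s, during which the arm holds its last target.

TASK

Lock the cleaning products away from the children: draw the pin from the hasp of the white locker and stand it fully home in the keeper hole in its top board, raise the sloping door until its stay snaps over and holds it up on its own, and stand every product on the floor beside the locker (tub, jar, tin, flask: whichever are there) upright inside. Then push the stay's knob back to release it, let the door right down, and put the pin fully home through hasp and ear again. Leave the pump dispenser, the pot scrubber and the drain stopper where they are.

Things in the scene. Friction and masses are not known exactly. Their poses are not given: they have to be found in the camera images.
- locker: White painted timber locker with sloping lift-up door, 235 mm deep, 400 mm wide, fixed. Origin: on the floor, middle of its front face; x to its back, y to its left end as the robot sees it, z up. Front lip 70 mm high; from it the end cheeks slope up at 35 deg to 185 mm at the hinge (x = 164 mm); behind the hinge a fixed top board. All walls 12 mm.
- inside (a point): Middle of the locker's inner floor (117 mm behind the front face, 8 mm up). Things stand between locker x = 12 and 223 mm, y = -188 and 188 mm; the open doorway above spans x = 12 to about 130 mm. Anything up to 66 mm tall clears the shut door anywhere on this floor.
- flap (a joint): Lift-up door, 0.8 kg, 206 x 380 x 12 mm, hinged at its upper back edge. 0 = shut (slopes 35 deg down to the front), grows as the front edge rises, to about 2.0 rad where the stay is straight; on the locked stay it rests at 1.96 rad, nearly upright. A damper slows it: unpropped it sinks shut by itself in about 3 s, harmlessly. The pin in the hasp bars it.
- flap_hinge (a point): Middle of the door's hinge line, 164 mm behind the front face and 185 mm up; the hinge line runs along the locker's y.
- handle (a point): Centre of the steel bar handle on the door's outer face (moves with the door): round bar 10 mm thick, 110 mm long along the locker's y, axis 35 mm off the face, 145 mm from the hinge line along the door, 61 mm from the free edge. Shut: 18 mm behind the front face, 140 mm up.
- stay (a joint): Middle joint of the folding steel stay outside the right end (-y) of the locker, which props the door. 0 = folded, door shut; 2.49 = straight, door highest. When the raised door is let go there, a light spring snaps it past straight to its stop at 2.71: locked. Pushed back below about 2.1 it folds on under the door's weight.
- release_knob (a point): Middle of the round black knob (20 mm across, 30 mm long, at locker y = -230 to -260 mm) on the stay's middle joint. Stay locked: about 94 mm behind the front face and 165 mm up. To unlock, push it from the front toward the back of the locker (locker +x) by 35 to 45 mm with about 2 N.
- hasp_hole (a point): Centre of the pin hole at the hasp tongue's upper face, door shut (a fixed point: 26 mm in front of the front face, 105 mm left of its middle, 79 mm up). The level 4 mm tongue on the door lies over a 6 mm ear on the locker (z = 75 to 79 and 67 to 73 mm), both steel, 36 mm wide, with a vertical 13.5 mm through hole.
- keeper_hole (a point): Centre of the keeper hole at the upper face of the fixed 12 mm top board, 205 mm behind the front face, 105 mm left of the middle, 185 mm up: a vertical 13.5 mm through hole where the pin waits while the door is open.
- pin: Steel retaining pin, upright, 70 g: shank 10 mm thick and 42 mm long with a tapered point, flange 26 mm across and 4 mm thick, above it a grip 18 mm thick and 34 mm tall. Origin: centre of the flange's underside, z up along the grip. It starts in the hasp; fully home, the flange lies on the tongue or the top board.
- tub: Closed flip-top plastic container of cleaning tablets, off-white box 67 x 51 mm (lid; body 64 x 48 mm), 56 mm tall, 0.11 to 0.23 kg. Origin: centre of its underside; x along the longer side. Absent in some starts.
- jar: Squat white screw-lid jar of paste, 56 mm across the lid, 54 mm below it, 60 mm tall, 0.14 to 0.28 kg. Origin: centre of its underside. Absent in some starts.
- tin: Bare metal tin of polish, 50 mm across, 64 mm tall, 0.15 to 0.31 kg. Origin: centre of its underside. Absent in some starts.
- flask: Grey plastic flask, 52 mm across up to 40 mm, with a narrow 28 mm cap, 64 mm tall, 0.12 to 0.26 kg. Origin: centre of its underside. Absent in some starts.
- dispenser: Empty white pump dispenser, 64 mm across, 182 mm tall, behind the products; light. Leave it. Origin: centre of its underside.
- scrubber: Stainless steel pot scrubber, 72 mm across, 34 mm high, on the floor to the right. Leave it. Origin: centre of its underside.
- stopper: Teal silicone drain stopper, 80 mm across, 28 mm high, on the floor before the right end of the locker. Leave it. Origin: centre of its underside.

How it is judged:
On the way, in this order (a step that is already met when the one before it is completed fails the run):
1. the pin stands fully home in the keeper hole in its top board, let go (horizontal distance between pin and keeper_hole below 0.004 m and z of pin in the frame of locker between 0.181 and 0.189 m and angle between pin's own z axis and vertical below 0.2 rad and contact force between the fingers and pin below 0.2 N), for 0.3 s.
2. the door is up and holds itself on the locked stay, let go (value of joint flap above 1.85 rad and value of joint stay above 2.6 rad and contact force between the fingers and flap below 0.2 N), for 0.5 s.
3. every product stands upright inside the locker, let go, while the stay is still locked (x of tub in the frame of locker between 0.015 and 0.22 m and y of tub in the frame of locker between -0.188 and 0.188 m and z of each of tub, jar, tin, flask in the frame of locker below 0.02 m and angle between each of tub, jar, tin, flask's own z axis and vertical below 0.25 rad and x of jar in the frame of locker between 0.015 and 0.22 m and y of jar in the frame of locker between -0.188 and 0.188 m and x of tin in the frame of locker between 0.015 and 0.22 m and y of tin in the frame of locker between -0.188 and 0.188 m and x of flask in the frame of locker between 0.015 and 0.22 m and y of flask in the frame of locker between -0.188 and 0.188 m and value of joint stay above 2.6 rad and contact force between the fingers and tub below 0.2 N and contact force between the fingers and jar below 0.2 N and contact force between the fingers and tin below 0.2 N and contact force between the fingers and flask below 0.2 N), for 0.3 s.
4. the stay is released and the door is right down (value of joint flap below 0.03 rad), for 0.3 s.
At the end, for the whole second after the job is handed in: Door shut (within 0.03 rad); pin upright (0.2 rad) through hasp tongue and ear, flange down on the tongue (within 4 mm), within 4 mm of the hole centre; every product present stands inside the locker walls on its floor, within 0.25 rad of upright; all at rest (horizontal distance between pin and hasp_hole below 0.004 m and z of pin in the frame of locker between 0.075 and 0.083 m and angle between pin's own z axis and vertical below 0.2 rad and value of joint flap below 0.03 rad and x of tub in the frame of locker between 0.015 and 0.22 m and y of tub in the frame of locker between -0.188 and 0.188 m and z of each of tub, jar, tin, flask in the frame of locker below 0.02 m and angle between each of tub, jar, tin, flask's own z axis and vertical below 0.25 rad and x of jar in the frame of locker between 0.015 and 0.22 m and y of jar in the frame of locker between -0.188 and 0.188 m and x of tin in the frame of locker between 0.015 and 0.22 m and y of tin in the frame of locker between -0.188 and 0.188 m and x of flask in the frame of locker between 0.015 and 0.22 m and y of flask in the frame of locker between -0.188 and 0.188 m and linear speed of each of pin, tub, jar, tin, flask below 0.02 m/s); the robot touches nothing.
It fails at once if the pump dispenser was moved by more than 30 mm (distance of dispenser from where it was at the start of the episode above 0.03 m).
It fails at once if the pot scrubber was moved by more than 30 mm (distance of scrubber from where it was at the start of the episode above 0.03 m).
It fails at once if the drain stopper was moved by more than 30 mm (distance of stopper from where it was at the start of the episode above 0.03 m).
Of tub, jar, tin, flask only 2 to 3 are there at a start; the rules pass over those that are not, and their reading is None.
At some moment in a run one of tub, jar, tin, flask may be knocked a few centimetres aside while the robot is not near it.
It also fails if it takes over 210 s, if anything falls off the work surface, if the arm or the gripper's body presses on something with over 40 N, if the wrist force passes 120 N, or if a joint passes its speed limit or range.

## Working session

There is one attempt and no reset: what is moved stays moved. The work goes in short steps, Python scripts to look and compute and a tool call to move; the robot and the scene stay as the last step left them, time stands still between calls to the robot, and variables do not carry over. Pictures are saved under pics/ and viewed, and the job is handed in when it is done.

Besides the shell and the picture viewer there is one more tool, called after "Call:" as a command line: name --argument value ..., lists and objects as JSON in quotes. play_rows: Moves the arm, as the interface text tells. Its arguments: {"type":"object","properties":{"plan":{"type":"array","items":{"type":"object","properties":{"slide":{"type":"array","items":{"type":"number","minimum":-1,"maximum":1}},"roll":{"type":"number","minimum":-1,"maximum":1},"fingers":{"type":"number"}}}},"squeeze":{"type":"number"}},"required":["plan"]}

```bash
ls; mkdir -p pics; python3 - <<'E'
from plant import robot
import cv2
s=robot.read_state();print(s)
for n in ["scene","side","wrist"]:
    im=robot.read_camera(n);cv2.imwrite(f"pics/a_{n}.png",im[:,:,::-1])
    print(n,robot.get_calibration(n))
print(robot.tcp_to_grasp)
for cam in ["scene","side"]:
  for t in ["locker","hasp_hole","keeper_hole","handle","release_knob","flap_hinge","inside","pin","tub","jar","tin","flask","dispenser","scrubber","stopper"]:
    try:
        print(cam,t,[(round(d["p"],2),[round(float(v)) for v in d["point"]]) for d in robot.mark_of(cam,t)[:2]])
    except Exception as e: print(cam,t,e)
E
```

```text
pics
{'t': 0.0, 'q': array([ 1.18460814e+00,  1.31166158e-01,  1.48927102e+00, -9.26050457e-06,
        1.52299872e+00, -8.53910311e-02]), 'dq': array([ 2.73146996e-04, -2.46003916e-04, -8.10030794e-04,  4.78724246e-05,
       -8.07885250e-04, -8.50620224e-04]), 'joint_torque': array([ 9.73229871e-04, -5.59833598e+01, -4.91773081e+01,  7.66668445e-02,
        3.50260839e-02, -1.80628376e-04]), 'tool_pos': array([0.17753075, 0.57253848, 0.217589  ]), 'orientation': array([ 0.23468404,  1.55829447, -0.23751157]), 'force': array([-0.4577524 , -0.38550734, -0.717016  ]), 'wrist_torque': array([0.01364773, 0.01715721, 0.04740373]), 'opening': 0.09301789888373754}
scene {'fx': 386.83547726138823, 'fy': 386.83547726138823, 'cx': 283.4942212708228, 'cy': 215.40195008826822, 'R': array([[-0.23244219,  0.97260244,  0.00388892],
       [ 0.59062811,  0.14432869, -0.79393178],
       [-0.77274127, -0.18224634, -0.60799441]]), 't': array([ 0.13281602, -0.20994953,  1.5999715 ])}
side {'fx': 419.86106809791806, 'fy': 419.86106809791806, 'cx': 286.10145939252834, 'cy': 213.6720571594874, 'R': array
[... 1039 characters left out ...]
e tin [(0.64, [407, 252]), (0.41, [171, 254])]
scene flask []
scene dispenser [(0.59, [405, 322]), (0.26, [168, 256])]
scene scrubber [(0.58, [178, 209]), (0.41, [216, 205])]
scene stopper [(0.79, [213, 203])]
side locker [(0.73, [271, 266]), (0.23, [325, 166])]
side hasp_hole [(0.76, [244, 219])]
side keeper_hole [(0.79, [326, 166])]
side handle [(0.9, [272, 220])]
side release_knob [(0.7, [386, 299]), (0.43, [242, 220])]
side flap_hinge [(0.86, [328, 188])]
side inside []
side pin [(0.68, [326, 165]), (0.64, [243, 219])]
side tub []
side jar [(0.53, [263, 186])]
side tin [(0.82, [229, 171])]
side flask []
side dispenser []
side scrubber [(0.6, [274, 396])]
side stopper [(0.61, [234, 349])]
```

View pics/a_scene.png

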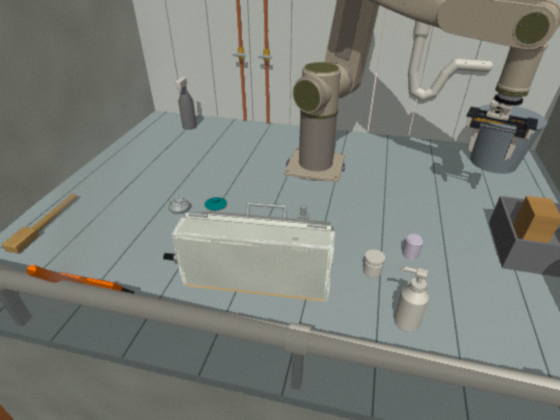

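View pics/a_side.png

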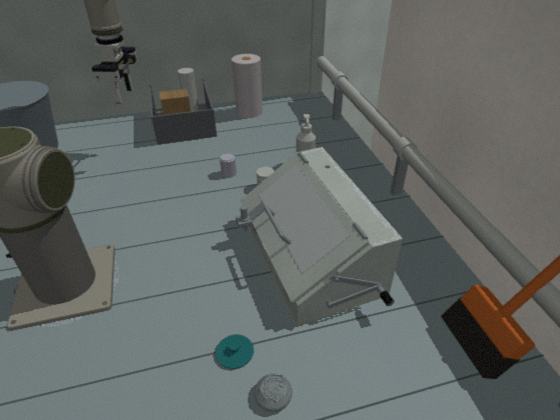

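View pics/a_wrist.png

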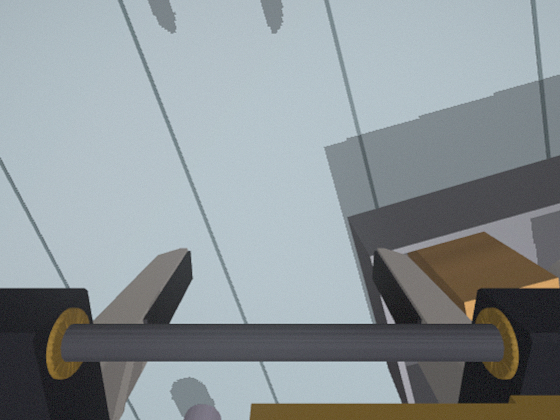

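```bash
cat > h.py <<'E'
from plant import robot
import numpy as np, cv2
from scipy.optimize import least_squares
from scipy.spatial.transform import Rotation as Ro
def P(cam,X,c=None):
    c=c or robot.get_calibration(cam)
    Y=c["R"]@np.asarray(X).T+c["t"][:,None]
    return np.array([c["fx"]*Y[0]/Y[2]+c["cx"],c["fy"]*Y[1]/Y[2]+c["cy"]]).T
def ray(cam,uv,T=None):
    c=robot.get_calibration(cam)
    d=np.array([(uv[0]-c["cx"])/c["fx"],(uv[1]-c["cy"])/c["fy"],1])
    if cam=="wrist":
        M=T@c["T_tool_cam"]; return M[:3,3],M[:3,:3]@d
    return -c["R"].T@c["t"],c["R"].T@d
def toolT():
    s=robot.read_state();T=np.eye(4);T[:3,:3]=Ro.from_rotvec(s["orientation"]).as_matrix();T[:3,3]=s["tool_pos"];return T
def atz(cam,uv,z,T=None):
    o,d=ray(cam,uv,T);return o+d*(z-o[2])/d[2]
def tri(obs):
    A=np.zeros((3,3));b=np.zeros(3)
    for o,d in obs:
        d=d/np.linalg.norm(d);M=np.eye(3)-np.outer(d,d);A+=M;b+=M@o
    X=np.linalg.solve(A,b);return X,[float(np.linalg.norm(np.cross(X-o,d/np.linalg.norm(d)))) for o,d in obs]
def crop(cam,x0,y0,x1,y1,k,name):
    im=robot.read_camera(cam)[y0:y1,x0:x1,::-1];cv2.imwrite("pics/"+name,cv2.resize(im,None,fx=k,fy=k,interpolation=cv2.INTER_CUBIC))
LP={"hasp_hole":(-.026,.105,.079),"keeper_hole":(.205,.105,.185),"handle":(.018,0,.140),"flap_hinge":(.164,0,.185),"inside":(.117,0,.008),"locker":(0,0,0)}
E
python3 - <<'E'
from h import *
def cl(cam,n):
    d=robot.mark_of(cam,n); return d[0]["point"] if d else None
obs={}
for cam in ["scene","side"]:
    robot.read_camera(cam)
    for n in LP:
        p=cl(cam,n)
        if p is not None: obs[cam,n]=np.array(p)
# side locker etc
for n in ["hasp_hole","keeper_hole","handle","flap_hinge","jar","tin","scrubber","stopper","dispenser","pin"]:
    a=obs.get(("scene",n)); a=cl("scene",n) if a is None else a
    b=obs.get(("side",n)); b=cl("side",n) if b is None else b
    if a is not None and b is not None: print(n,[np.round(v,4) for v in tri([ray("scene",a),ray("side",b)])])
def f(x):
    r=[]
    R=Ro.from_euler("z",x[2]).as_matrix()
    for (c,n),uv in obs.items():
        X=R@np.array(LP[n])+[x[0],x[1],0]
        r+=list(P(c,[X])[0]-uv)
    return r
s=least_squares(f,[.55,0,0],loss="soft_l1")
print(s.x,np.round(np.array(f(s.x)).reshape(-1,2),1),list(obs))
np.save("loc.npy",s.x)
# overlay
R=Ro.from_euler("z",s.x[2]).as_matrix();t=np.array([s.x[0],s.x[1],0])
pts=[]
for y in(-.2,.2):
    pts+=[[(0,y,0),(.235,y,0),(.235,y,.185),(.164,y,.185),(0,y,.07),(0,y,0)]]
for cam,x0,y0,x1,y1 in [("scene",140,170,460,350),("side",180,110,460,420)]:
    im=cv2.resize(robot.read_camera(cam)[y0:y1,x0:x1,::-1],None,fx=2,fy=2,interpolation=cv2.INTER_CUBIC);cv2.imwrite(f"pics/b_{cam}r.png",im)
    for q in pts:
        uv=(P(cam,np.array(q)@R.T+t)-[x0,y0])*2
        cv2.polylines(im,[uv.round().astype(np.int32)],False,(0,0,255),1)
    for n in LP:
        uv=(P(cam,[R@np.array(LP[n])+t])[0]-[x0,y0])*2
        cv2.circle(im,tuple(int(v) for v in uv),3,(0,255,0),1)
    cv2.imwrite(f"pics/b_{cam}.png",im)
T=toolT();print(T.round(3))
E
```

```text
hasp_hole [array([0.4544, 0.0337, 0.0754]), array([0.0029, 0.0029])]
keeper_hole [array([0.6775, 0.0488, 0.1849]), array([0.0027, 0.0027])]
handle [array([ 0.5127, -0.0728,  0.1356]), array([0.004, 0.004])]
flap_hinge [array([ 0.6542, -0.0481,  0.1895]), array([0.0041, 0.0041])]
jar [array([0.5645, 0.256 , 0.0014]), array([0.0028, 0.0028])]
tin [array([0.4741, 0.3592, 0.0118]), array([0.002, 0.002])]
scrubber [array([ 0.4205, -0.4032, -0.0019]), array([0.0018, 0.0018])]
stopper [array([ 0.4836, -0.2138,  0.1141]), array([0.0246, 0.0246])]
pin [array([0.4445, 0.0411, 0.0736]), array([0.0054, 0.0054])]
[ 0.49105489 -0.07264688  0.11720074] [[-0.8 -2.1]
 [ 1.5  2.4]
 [ 2.  -2.8]
 [-0.7 -0. ]
 [-2.7  0. ]
 [ 0.5  1.1]
 [ 0.1 -2.4]
 [-0.6 -0.6]
 [ 1.9  3.9]
 [-1.4 -1.7]] [('scene', 'hasp_hole'), ('scene', 'keeper_hole'), ('scene', 'handle'), ('scene', 'flap_hinge'), ('scene', 'locker'), ('side', 'hasp_hole'), ('side', 'keeper_hole'), ('side', 'handle'), ('side', 'flap_hinge'), ('side', 'locker')]
[[-0.     0.296  0.955  0.178]
 [-0.     0.955 -0.296  0.573]
 [-1.    -0.    -0.     0.219]
 [ 0.     0.     0.     1.   ]]
```

View pics/b_scene.png

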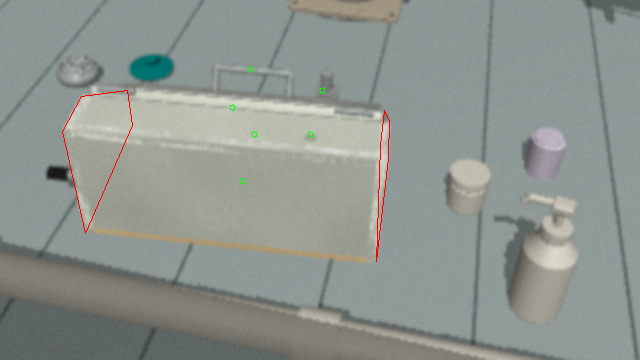

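View pics/b_side.png

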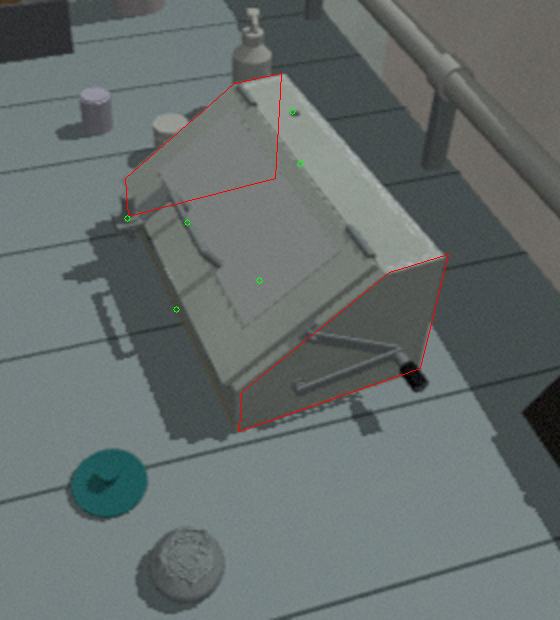

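View pics/b_sider.png

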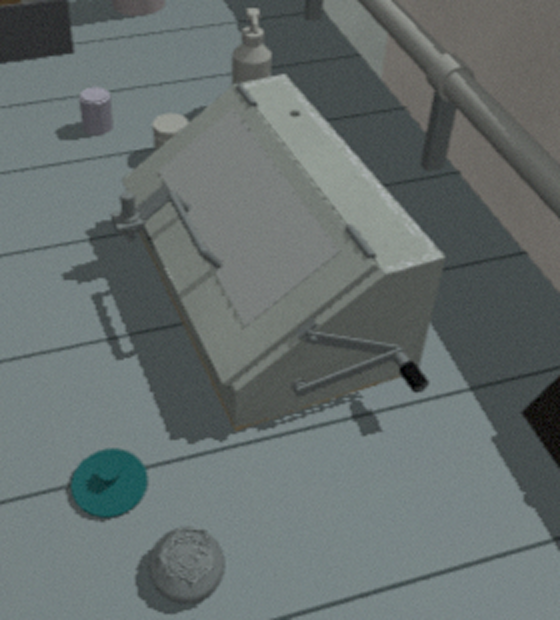

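View pics/b_scener.png

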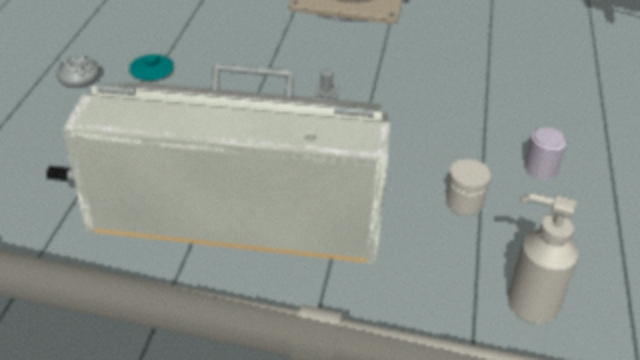

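```bash
cat > fit.py <<'E'
from h import *
C=[("side",(0,-.2,0),299,324),("side",(.235,-.2,.185),400.5,238.5),("side",(.164,-.2,.185),369.5,245),("side",(0,-.2,.07),294,305),("side",(.235,.2,.185),323.5,148.5),("side",(.205,.105,.185),327.5,167),
("scene",(.235,.2,0),327,300.5),("scene",(.235,-.2,0),185,286.5),("scene",(.235,.2,.185),331,247),("scene",(.235,-.2,.185),176,235),("scene",(.205,.105,.185),295,238.5)]
def f(x):
    R=Ro.from_euler("z",x[2]).as_matrix()
    return np.concatenate([P(c,[R@np.array(X)+[x[0],x[1],0]])[0]-[u,v] for c,X,u,v in C])
s=least_squares(f,[.49,-.07,.1],loss="soft_l1")
print(s.x);print(np.round(f(s.x).reshape(-1,2),1))
np.save("loc.npy",s.x)
R=Ro.from_euler("z",s.x[2]).as_matrix()
for n in LP: print(n,(R@np.array(LP[n])+[s.x[0],s.x[1],0]).round(4))
E
python3 fit.py
```

```text
[ 0.48857809 -0.06609263  0.08205607]
[[-4.1  0.5]
 [ 0.1 -0.2]
 [ 1.1  1.5]
 [ 1.2 -0.4]
 [-1.1 -2.2]
 [-0.8 -1.1]
 [ 0.6  1.3]
 [-1.8 -2.2]
 [ 2.3  3.3]
 [-4.3 -1.8]
 [ 0.  -0.5]]
hasp_hole [0.4541 0.0364 0.079 ]
keeper_hole [0.6843 0.0554 0.185 ]
handle [ 0.5065 -0.0646  0.14  ]
flap_hinge [ 0.652  -0.0527  0.185 ]
inside [ 0.6052 -0.0565  0.008 ]
locker [ 0.4886 -0.0661  0.    ]
```

Call:
play_rows --plan '[{"slide": [0.6,-1,0.1],"roll": 0.15,"fingers": 0.3},{"slide": [0.6,-1,0],"roll": 0.15,"fingers": 0.3},{"slide": [0.6,-1,0],"roll": 0.15,"fingers": 0.3},{"slide": [0.6,-1,0],"roll": 0.15,"fingers": 0.3},{"slide": [0.6,-1,0],"roll": 0.15,"fingers": 0.3},{"slide": [0.6,-1,0],"roll": 0.15,"fingers": 0.3},{"slide": [0.5,-1,0],"roll": 0.15,"fingers": 0.3},{"slide": [0.5,-1,0],"roll": 0.15,"fingers": 0.3},{"slide": [0.5,-1,0],"roll": 0.15,"fingers": 0.3},{"slide": [0.5,-1,0],"roll": 0.15,"fingers": 0.3},{"slide": [0.5,-1,0],"roll": 0.15,"fingers": 0.3},{"slide": [0.5,-1,0],"roll": 0.15,"fingers": 0.3},{"slide": [0.5,-1,0],"roll": 0.15,"fingers": 0.3},{"slide": [0.5,-1,0],"roll": 0.15,"fingers": 0.3},{"slide": [0.5,-1,0],"roll": 0.15,"fingers": 0.3},{"slide": [0.4,-1,0],"roll": 0.15,"fingers": 0.3},{"slide": [0.4,-1,0],"roll": 0.15,"fingers": 0.3},{"slide": [0.4,-0.9,0],"roll": 0.15,"fingers": 0.3},{"slide": [0,0,0],"roll": 0,"fingers": 0.3}]'

```text
t: 5.42
tool_pos: [0.4572, 0.0346, 0.2216]
orientation: [-0.058, 1.57, 0.058]
force: [0.1, 0.1, -0.6]
opening: 0.0605
```

```bash
python3 - <<'E'
from h import *
T=toolT();print(T.round(4),robot.read_state()["opening"])
crop("wrist",0,0,560,420,1.4,"c_w.png")
for n in ["pin","hasp_hole","handle","keeper_hole","flap_hinge"]:
    print(n,[(round(d["p"],2),[round(float(v)) for v in d["point"]]) for d in robot.mark_of("wrist",n)[:2]])
E
```

```text
[[ 0.000e+00 -7.360e-02  9.973e-01  4.572e-01]
 [-3.000e-04  9.973e-01  7.360e-02  3.460e-02]
 [-1.000e+00 -3.000e-04  0.000e+00  2.216e-01]
 [ 0.000e+00  0.000e+00  0.000e+00  1.000e+00]] 0.06049036677543664
pin [(0.87, [283, 191])]
hasp_hole [(0.88, [283, 192]), (0.62, [150, 270])]
handle [(0.89, [148, 269])]
keeper_hole []
flap_hinge []
```

View pics/c_w.png

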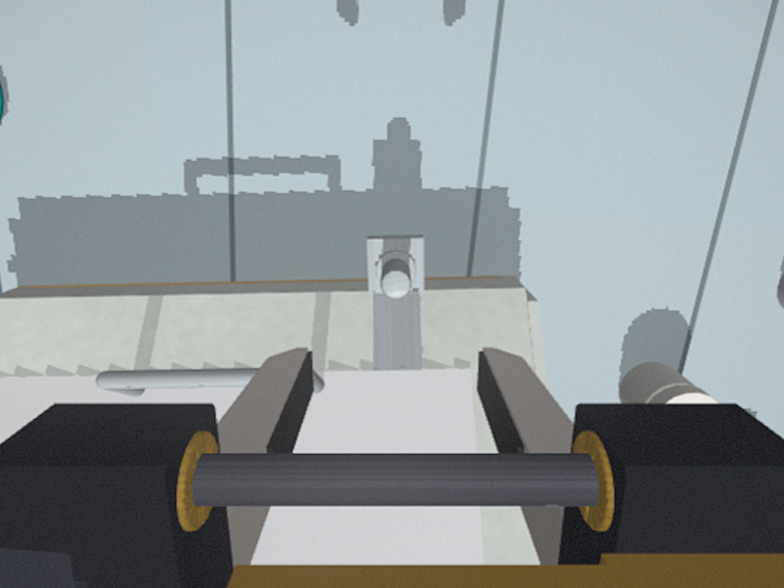

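```bash
python3 - <<'E'
from h import *
T=toolT()
s=1/1.4
print("top",atz("wrist",(397*s,284*s),.117,T),"fl",atz("wrist",(283,191),.079,T))
# tongue outer edge corners z=.079
for uv in [(367,237),(423,236)]: print(atz("wrist",(uv[0]*s,uv[1]*s),.079,T))
# front bottom/lip line z=.07
a=[atz("wrist",(u*s,v*s),.07,T) for u,v in [(15,297),(530,288)]];print(a)
d=a[1]-a[0];print("yaw",np.arctan2(-d[0],d[1]))
# handle axis z .145 top
a=[atz("wrist",(u*s,v*s),.145,T) for u,v in [(110,377),(310,372)]];print(a)
d=a[1]-a[0];print("yaw",np.arctan2(-d[0],d[1]))
E
```

```text
top [0.45257809 0.03813445 0.117     ] fl [0.45197254 0.03773285 0.079     ]
[0.43379726 0.01785792 0.079     ]
[0.43043657 0.05296858 0.079     ]
[array([ 0.49424544, -0.21567299,  0.07      ]), array([0.46127153, 0.12810527, 0.07      ])]
yaw 0.09562370839505054
[array([ 0.50867336, -0.11262559,  0.145     ]), array([ 0.49738886, -0.00530676,  0.145     ])]
yaw 0.10476425345283165
```

Call:
play_rows --plan '[{"slide": [-0.16,0.11,0],"roll": 0.17,"fingers": 0.1},{"slide": [0,0,-0.7],"roll": 0,"fingers": 0.1},{"slide": [0,0,-0.8],"roll": 0,"fingers": 0.1},{"slide": [0,0,-0.8],"roll": 0,"fingers": 0.1},{"slide": [0,0,-0.8],"roll": 0,"fingers": 0.1},{"slide": [0,0,-0.8],"roll": 0,"fingers": 0.1},{"slide": [0,0,-0.55],"roll": 0,"fingers": 0.1},{"slide": [0,0,0],"fingers": 0.1},{"slide": [0,0,0],"fingers": -1},{"slide": [0,0,0],"fingers": -1},{"slide": [0,0,0],"fingers": -1},{"slide": [0,0,0],"fingers": -1}]' --squeeze 25

```text
$.plan[7]: bad value
```

```bash
python3 - <<'E'
from h import *
T=toolT();print(T.round(4),robot.read_state()["opening"],robot.read_state()["force"])
crop("wrist",100,100,460,400,2,"d_w.png")
E
```

```text
[[ 1.000e-04 -7.720e-02  9.970e-01  4.565e-01]
 [ 2.000e-04  9.970e-01  7.720e-02  3.690e-02]
 [-1.000e+00  2.000e-04  1.000e-04  2.217e-01]
 [ 0.000e+00  0.000e+00  0.000e+00  1.000e+00]] 0.06033479854175741 [0.27090086 0.21992891 0.31207712]
```

View pics/d_w.png

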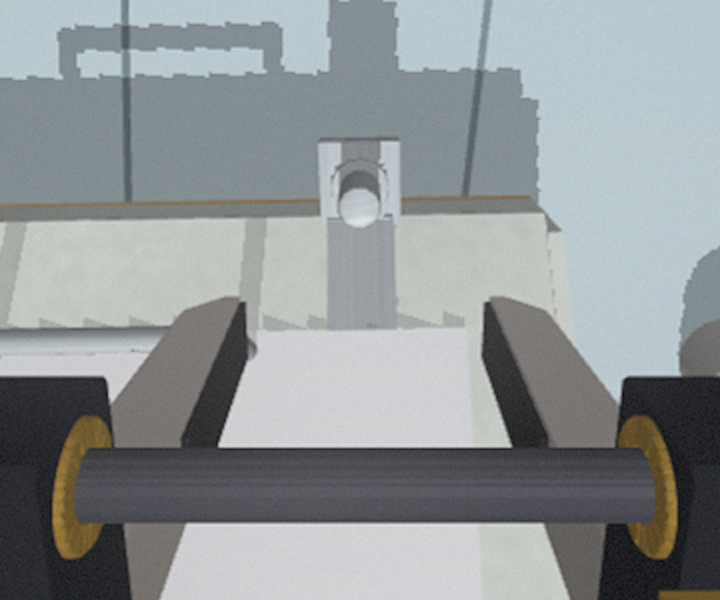

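```bash
python3 - <<'E'
from h import *
T=toolT();print(T[:3,3],robot.read_state()["t"])
f=lambda u,v:(u/2+100,v/2+100)
print("top",atz("wrist",f(359,210),.117,T))
for uv in [(319,141),(399,141)]: print(atz("wrist",f(*uv),.079,T))
a=[atz("wrist",f(*uv),.07,T) for uv in [(0,221),(545,212)]]
d=a[1]-a[0];print("yaw",np.arctan2(-d[0],d[1]))
T=toolT();print(T[:3,3])
E
```

```text
[0.45654728 0.03678343 0.22169999] 5.775
top [0.45463577 0.03495494 0.117     ]
[0.43510152 0.01550691 0.079     ]
[0.4323683  0.05071328 0.079     ]
yaw 0.09468997841834055
[0.45654728 0.03678343 0.22169999]
```

Call:
play_rows --plan '[{"slide": [-0.06,-0.06,0],"roll": 0.13,"fingers": 0.1},{"slide": [0,0,-0.7],"roll": 0,"fingers": 0.1},{"slide": [0,0,-0.8],"roll": 0,"fingers": 0.1},{"slide": [0,0,-0.8],"roll": 0,"fingers": 0.1},{"slide": [0,0,-0.8],"roll": 0,"fingers": 0.1},{"slide": [0,0,-0.8],"roll": 0,"fingers": 0.1},{"slide": [0,0,-0.55],"roll": 0,"fingers": 0.1},{"slide": [0,0,0],"roll": 0,"fingers": 0.1},{"slide": [0,0,0],"roll": 0,"fingers": -1},{"slide": [0,0,0],"roll": 0,"fingers": -1},{"slide": [0,0,0],"roll": 0,"fingers": -1},{"slide": [0,0,0],"roll": 0,"fingers": -1}]' --squeeze 25

```text
t: 7.28
tool_pos: [0.4552, 0.0343, 0.0886]
orientation: [-0.074, 1.569, 0.074]
force: [-0.6, 0.4, 1.6]
opening: 0.0176
```

```bash
python3 - <<'E'
from h import *
T=toolT();print(T.round(4),robot.read_state()["opening"],robot.read_state()["force"])
crop("wrist",100,100,460,400,2,"e_w.png")
E
```

```text
[[ 7.000e-04 -9.420e-02  9.956e-01  4.552e-01]
 [ 0.000e+00  9.956e-01  9.420e-02  3.430e-02]
 [-1.000e+00 -0.000e+00  7.000e-04  8.860e-02]
 [ 0.000e+00  0.000e+00  0.000e+00  1.000e+00]] 0.017551490124621132 [-0.59559392  0.44073093  1.62969821]
```

View pics/e_w.png

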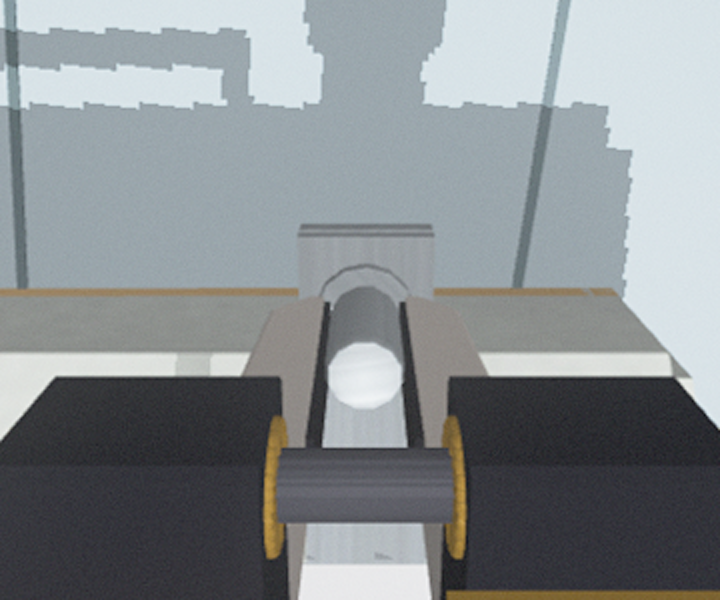

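Call:
play_rows --plan '[{"slide": [0,0,0.6],"roll": 0,"fingers": -1},{"slide": [0,0,1],"roll": 0,"fingers": -1},{"slide": [0,0,1],"roll": 0,"fingers": -1},{"slide": [0,0,1],"roll": 0,"fingers": -1},{"slide": [0.5,0.05,1],"roll": 0,"fingers": -1},{"slide": [1,0.1,1],"roll": 0,"fingers": -1},{"slide": [1,0.1,0.1],"roll": 0,"fingers": -1},{"slide": [1,0.1,0],"roll": 0,"fingers": -1},{"slide": [1,0.1,0],"roll": 0,"fingers": -1},{"slide": [1,0.1,0],"roll": 0,"fingers": -1},{"slide": [1,0.1,0],"roll": 0,"fingers": -1},{"slide": [1,0.1,0],"roll": 0,"fingers": -1},{"slide": [1,0.1,0],"roll": 0,"fingers": -1},{"slide": [0.5,0,0],"roll": 0,"fingers": -1},{"slide": [0,0,0],"roll": 0,"fingers": -1},{"slide": [0,0,0],"roll": 0,"fingers": -1}]'

```text
t: 9.32
tool_pos: [0.7245, 0.0598, 0.2597]
orientation: [-0.074, 1.57, 0.074]
force: [-0.6, -0.2, -1.2]
opening: 0.0176
```

```bash
python3 - <<'E'
from h import *
T=toolT();print(T.round(4),robot.read_state()["opening"],robot.read_state()["force"])
crop("wrist",0,0,560,420,1.4,"f_w.png")
print([(round(d["p"],2),[round(float(v),1) for v in d["point"]]) for d in robot.mark_of("wrist","keeper_hole")[:2]])
E
```

```text
[[-1.000e-04 -9.420e-02  9.956e-01  7.245e-01]
 [-0.000e+00  9.956e-01  9.420e-02  5.980e-02]
 [-1.000e+00 -0.000e+00 -1.000e-04  2.597e-01]
 [ 0.000e+00  0.000e+00  0.000e+00  1.000e+00]] 0.01755112886122394 [-0.57712215 -0.15430571 -1.24628518]
[(0.6, [282.8, 162.4])]
```

View pics/f_w.png

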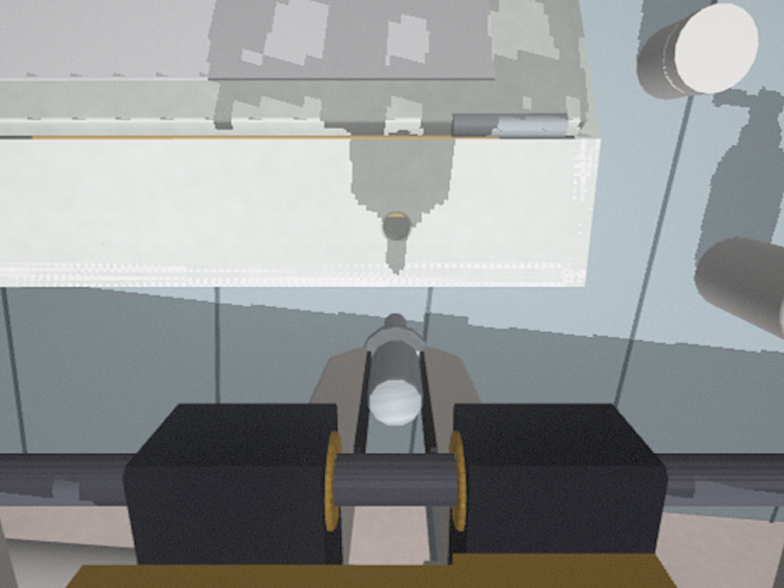

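```bash
python3 - <<'E'
from h import *
T=toolT();s=1/1.4;print(T[:3,3])
h=atz("wrist",(396.3*s,227*s),.185,T)
p=atz("wrist",(395*s,403*s),.2597-.0096+.038,T)
t=atz("wrist",(395*s,319*s),.2597-.0096-.042,T)
print(h,p,t)
# step-1 picture of the grip at hasp
print((h-p)/.03,(h-T[:3,3])/.03)
e=[atz("wrist",(u*s,v*s),.185,T) for u,v in [(0,286),(583,286)]]
d=e[1]-e[0];print("yaw",np.arctan2(-d[0],d[1]),e)
R=Ro.from_euler("z",.0945).as_matrix()
print("hasp->keeper pred TCP",np.array([.4552,.0343,0])+R@[.231,0,0])
E
```

```text
[0.72442559 0.05979455 0.25984658]
[0.68365946 0.05697189 0.185     ] [0.72255994 0.06001563 0.2881    ] [0.72302313 0.06007028 0.2081    ]
[-1.2966826  -0.10145822 -3.43666667] [-1.35887093 -0.09408878 -2.49488613]
yaw 0.09467661567074986 [array([ 0.73241004, -0.13979385,  0.185     ]), array([0.70452808, 0.1538225 , 0.185     ])]
hasp->keeper pred TCP [0.68516932 0.05609702 0.        ]
```

Call:
play_rows --plan '[{"slide": [-0.65,-0.05,0],"roll": 0,"fingers": -1},{"slide": [-0.65,-0.06,0],"roll": 0,"fingers": -1},{"slide": [0,0,-0.3],"roll": 0,"fingers": -1},{"slide": [0,0,0],"roll": 0,"fingers": -1},{"slide": [0,0,-0.4],"roll": 0,"fingers": -1},{"slide": [0,0,-0.4],"roll": 0,"fingers": -1},{"slide": [0,0,-0.4],"roll": 0,"fingers": -1},{"slide": [0,0,-0.4],"roll": 0,"fingers": -1},{"slide": [0,0,-0.3],"roll": 0,"fingers": -1},{"slide": [0,0,0],"roll": 0,"fingers": -1}]'

```text
t: 10.68
tool_pos: [0.6862, 0.0565, 0.1936]
orientation: [-0.074, 1.568, 0.074]
force: [0.3, 0.2, 2.3]
opening: 0.0175
```

```bash
python3 - <<'E'
from h import *
T=toolT();print(T.round(4),robot.read_state()["opening"],robot.read_state()["force"])
crop("side",260,100,400,220,5,"g_s.png")
E
```

```text
[[ 1.100e-03 -9.430e-02  9.955e-01  6.862e-01]
 [ 0.000e+00  9.955e-01  9.430e-02  5.650e-02]
 [-1.000e+00 -1.000e-04  1.100e-03  1.936e-01]
 [ 0.000e+00  0.000e+00  0.000e+00  1.000e+00]] 0.01748166397104676 [0.28550559 0.19918262 2.28599443]
```

View pics/g_s.png

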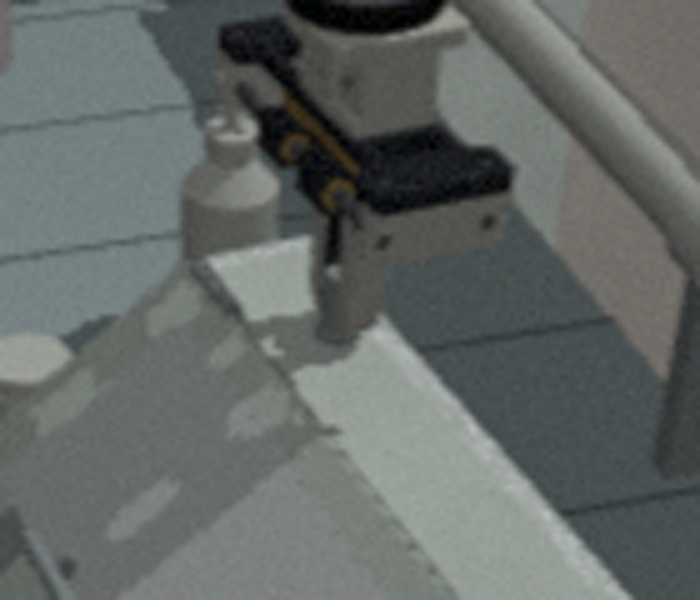

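Call:
play_rows --plan '[{"slide": [0,0,0],"roll": 0,"fingers": 0},{"slide": [0,0,0],"roll": 0,"fingers": 0},{"slide": [0,0,0],"roll": 0,"fingers": 0},{"slide": [0,0,0.6],"roll": 0,"fingers": 0},{"slide": [0,0,1],"roll": 0,"fingers": 0},{"slide": [0,0,1],"roll": 0,"fingers": 0},{"slide": [-1,-0.3,0.2],"roll": 0,"fingers": 0},{"slide": [-1,-0.4,0],"roll": 0,"fingers": 0},{"slide": [0,0,0],"roll": 0,"fingers": 0},{"slide": [0,0,0],"roll": 0,"fingers": 0}]'

```text
t: 11.98
tool_pos: [0.6267, 0.0356, 0.2784]
orientation: [-0.074, 1.568, 0.074]
force: [0.8, -0.1, -0.6]
opening: 0.0463
```

```bash
python3 - <<'E'
from h import *
T=toolT();print(T.round(4),robot.read_state()["opening"],robot.read_state()["q"].round(3))
crop("wrist",0,0,560,420,1.4,"i_w.png")
crop("side",180,110,460,420,2,"i_s.png")
E
```

```text
[[ 2.000e-03 -9.410e-02  9.956e-01  6.267e-01]
 [ 1.000e-04  9.956e-01  9.410e-02  3.560e-02]
 [-1.000e+00 -1.000e-04  2.000e-03  2.784e-01]
 [ 0.000e+00  0.000e+00  0.000e+00  1.000e+00]] 0.04632605874043593 [-0.025  0.187  1.318  0.     1.635 -1.69 ]
```

View pics/i_w.png

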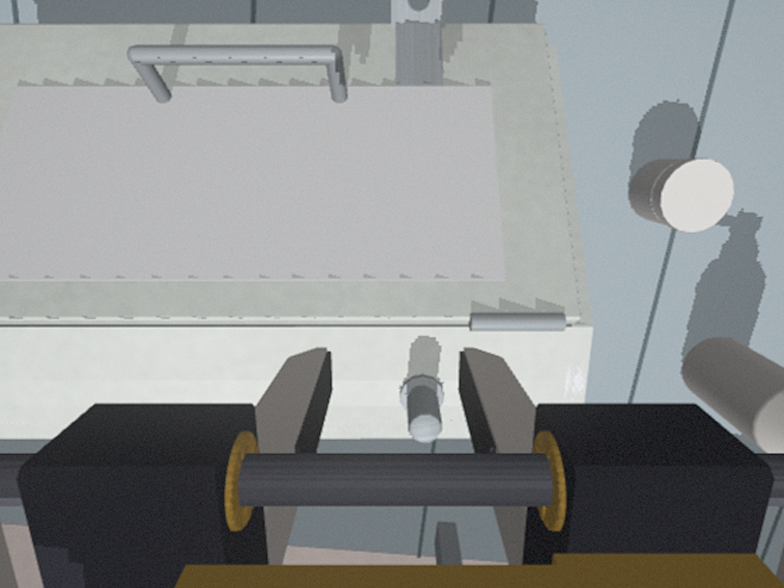

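View pics/i_s.png

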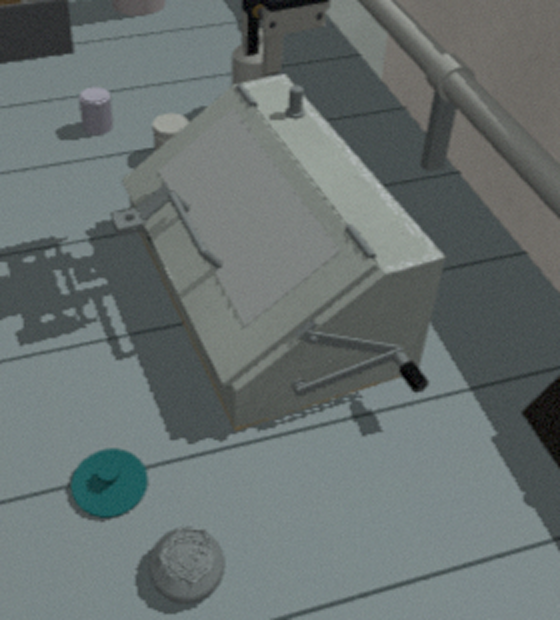

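```bash
python3 - <<'E'
from h import *
T=toolT();s=1/1.4
a=[atz("wrist",(u*s,v*s),.144,T) for u,v in [(135,54),(338,54)]];print(a,(a[0]+a[1])/2)
d=a[1]-a[0];print("yaw",np.arctan2(-d[0],d[1]),np.linalg.norm(d))
print("pin top",atz("wrist",(426*s,428*s),.223,T))
print("hasp ear hole",atz("wrist",(422*s,2*s),.079,T))
c=[atz("wrist",(u*s,v*s),.185,T) for u,v in [(592,327),(584,438)]];print(c)
R=Ro.from_euler("z",.0945).as_matrix();o=np.array([.4898,-.0671,0])
print("model handle",R@[.018,0,.14]+o,"BL corner",R@[.235,.2,.185]+o)
H=R@[.164,0,.185]+o;print("hinge",H)
r0=np.array([-.146,-.045])
for th in np.arange(0,2.05,.2):
    c_,s_=np.cos(th),np.sin(th)
    # rotation raising front: x'=x c + z s ; z'=-x s + z c
    x=r0[0]*c_+r0[1]*s_*1; z=-r0[0]*s_+r0[1]*c_
    print(round(th,2),(R@[.164+x,0,.185+z]+o).round(4))
E
```

```text
[array([ 0.51316901, -0.11917392,  0.144     ]), array([ 0.50255167, -0.00733513,  0.144     ])] [ 0.50786034 -0.06325452  0.144     ]
yaw 0.09465062690159616 0.11234164062467343
pin top [0.68304712 0.0572618  0.223     ]
hasp ear hole [0.45621607 0.03772595 0.079     ]
[array([0.63404165, 0.14699683, 0.185     ]), array([0.70389814, 0.15679375, 0.185     ])]
model handle [ 0.50771969 -0.06540153  0.14      ] BL corner [0.70487959 0.1541821  0.185     ]
hinge [ 0.65306826 -0.05162506  0.185     ]
0.0 [ 0.5077 -0.0654  0.14  ]
0.2 [ 0.5017 -0.066   0.1699]
0.4 [ 0.5017 -0.066   0.2004]
0.6 [ 0.5078 -0.0654  0.2303]
0.8 [ 0.5197 -0.0643  0.2584]
1.0 [ 0.5368 -0.0626  0.2835]
1.2 [ 0.5586 -0.0606  0.3048]
1.4 [ 0.5842 -0.0582  0.3212]
1.6 [ 0.6125 -0.0555  0.3323]
1.8 [ 0.6425 -0.0526  0.3374]
2.0 [ 0.6728 -0.0498  0.3365]
```

Call:
play_rows --plan '[{"slide": [-0.33,-0.28,0],"roll": -0.94,"fingers": 0},{"slide": [-0.33,-0.28,0],"roll": -0.94,"fingers": 0},{"slide": [-0.33,-0.28,0],"roll": -0.94,"fingers": 0},{"slide": [-0.33,-0.28,0],"roll": -0.94,"fingers": 0},{"slide": [-0.33,-0.28,0],"roll": -0.94,"fingers": -0.2},{"slide": [-0.33,-0.28,0],"roll": -0.94,"fingers": -0.4},{"slide": [-0.33,-0.28,-0.2],"roll": -0.94,"fingers": -0.4},{"slide": [-0.33,-0.28,-0.2],"roll": -0.94,"fingers": -0.4},{"slide": [-0.33,-0.28,-0.2],"roll": -0.94,"fingers": -0.4},{"slide": [-0.33,-0.28,-0.2],"roll": -0.94,"fingers": -0.4},{"slide": [-0.33,-0.28,-0.2],"roll": -0.94,"fingers": -0.4},{"slide": [-0.33,-0.28,-0.2],"roll": -0.94,"fingers": -0.4},{"slide": [0,0,0],"roll": 0,"fingers": -0.4},{"slide": [0,0,0],"roll": 0,"fingers": -0.4}]'

```text
t: 13.82
tool_pos: [0.5078, -0.0651, 0.2415]
orientation: [1.141, 1.252, -1.14]
force: [0.5, -0.2, -0.1]
opening: 0.0279
```

```bash
python3 - <<'E'
from h import *
T=toolT();print(T.round(4),robot.read_state()["opening"],robot.read_state()["q"].round(3))
crop("wrist",0,0,560,420,1.4,"j_w.png")
E
```

```text
[[ 5.000e-04  9.957e-01  9.310e-02  5.078e-01]
 [ 1.000e-04  9.310e-02 -9.957e-01 -6.510e-02]
 [-1.000e+00  5.000e-04 -1.000e-04  2.415e-01]
 [ 0.000e+00  0.000e+00  0.000e+00  1.000e+00]] 0.027912409813826373 [-0.228 -0.119  1.697  0.     1.563 -0.321]
```

View pics/j_w.png

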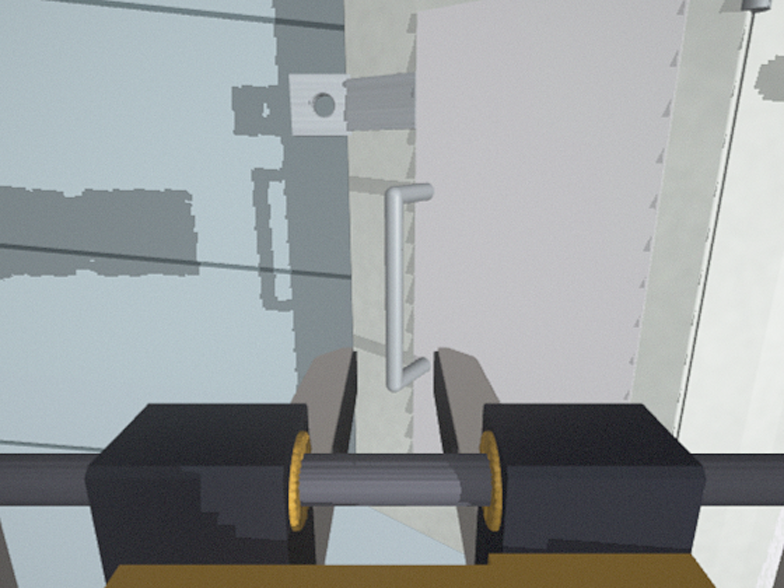

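Call:
play_rows --plan '[{"slide": [0,0,-0.9],"roll": 0,"fingers": -0.4},{"slide": [0,0,-1],"roll": 0,"fingers": -0.4},{"slide": [0,0,-0.8],"roll": 0,"fingers": -0.4},{"slide": [0,0,-0.7],"roll": 0,"fingers": -0.4},{"slide": [0,0,-0.45],"roll": 0,"fingers": -0.4},{"slide": [0,0,0],"roll": 0,"fingers": -0.4},{"slide": [0,0,0],"roll": 0,"fingers": -1},{"slide": [0,0,0],"roll": 0,"fingers": -1},{"slide": [0,0,0],"roll": 0,"fingers": -1}]' --squeeze 35

```text
t: 15.0
tool_pos: [0.5073, -0.0655, 0.1267]
orientation: [1.142, 1.25, -1.142]
force: [-3.2, -0.5, 6.0]
opening: 0.0092
```

```bash
python3 - <<'E'
from h import *
T=toolT();print(T.round(4),robot.read_state()["opening"],robot.read_state()["force"])
R=Ro.from_euler("z",.0945).as_matrix()
r0=np.array([-.146,-.045])
p=None
for th in [0,.1]+list(np.arange(.2,2.05,.2)):
    c_,s_=np.cos(th),np.sin(th)
    q=R@[r0[0]*c_+r0[1]*s_,0,-r0[0]*s_+r0[1]*c_]
    if p is not None: print(round(th,2),((q-p)/.03).round(2),(q-q0).round(4))
    else: q0=q
    p=q
E
```

```text
[[ 5.000e-04  9.959e-01  9.010e-02  5.073e-01]
 [-4.000e-04  9.010e-02 -9.959e-01 -6.550e-02]
 [-1.000e+00  4.000e-04  5.000e-04  1.267e-01]
 [ 0.000e+00  0.000e+00  0.000e+00  1.000e+00]] 0.009249185260848194 [-3.16971722 -0.5455886   6.04907653]
0.1 [-0.12 -0.01  0.49] [-0.0037 -0.0004  0.0148]
0.2 [-0.08 -0.01  0.5 ] [-0.006  -0.0006  0.0299]
0.4 [0.   0.   1.02] [-0.006  -0.0006  0.0604]
0.6 [0.2  0.02 1.  ] [0.0001 0.     0.0903]
0.8 [0.4  0.04 0.94] [0.0119 0.0011 0.1184]
1.0 [0.57 0.05 0.84] [0.0291 0.0028 0.1435]
1.2 [0.73 0.07 0.71] [0.0509 0.0048 0.1648]
1.4 [0.85 0.08 0.55] [0.0765 0.0073 0.1812]
1.6 [0.94 0.09 0.37] [0.1048 0.0099 0.1923]
1.8 [1.   0.09 0.17] [0.1347 0.0128 0.1974]
2.0 [ 1.01  0.1  -0.03] [0.1651 0.0156 0.1965]
```

Call:
play_rows --plan '[{"slide": [-0.12,-0.01,0.49],"roll": 0,"fingers": -1},{"slide": [-0.08,-0.01,0.5],"roll": 0,"fingers": -1},{"slide": [-0.02,0,0.51],"roll": 0,"fingers": -1},{"slide": [0.02,0,0.51],"roll": 0,"fingers": -1},{"slide": [0.08,0.01,0.5],"roll": 0,"fingers": -1},{"slide": [0.12,0.01,0.5],"roll": 0,"fingers": -1},{"slide": [0.18,0.02,0.48],"roll": 0,"fingers": -1},{"slide": [0.22,0.02,0.46],"roll": 0,"fingers": -1},{"slide": [0.27,0.02,0.43],"roll": 0,"fingers": -1},{"slide": [0.3,0.03,0.41],"roll": 0,"fingers": -1}]'

```text
t: 16.25
tool_pos: [0.5333, -0.063, 0.2701]
orientation: [1.139, 1.256, -1.149]
force: [-17.0, -3.9, 2.4]
opening: 0.0088
```

```bash
python3 - <<'E'
from h import *
T=toolT();print(T.round(4),robot.read_state()["opening"],robot.read_state()["force"])
crop("side",180,50,460,350,2,"k_s.png")
E
```

```text
[[-7.700e-03  9.960e-01  8.930e-02  5.333e-01]
 [-5.000e-04  8.930e-02 -9.960e-01 -6.300e-02]
 [-1.000e+00 -7.800e-03 -2.000e-04  2.701e-01]
 [ 0.000e+00  0.000e+00  0.000e+00  1.000e+00]] 0.00878575310785323 [-17.04253389  -3.86261329   2.44149775]
```

View pics/k_s.png

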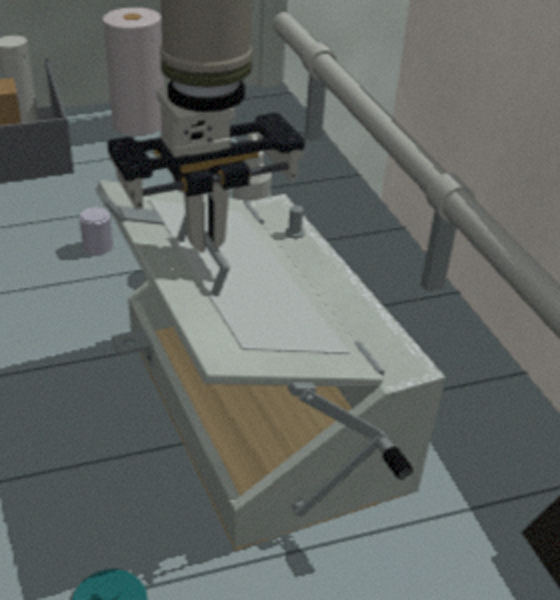

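Call:
play_rows --plan '[{"slide": [0.34,0.03,0.37],"roll": 0,"fingers": -1},{"slide": [0.38,0.04,0.34],"roll": 0,"fingers": -1},{"slide": [0.41,0.04,0.3],"roll": 0,"fingers": -1},{"slide": [0.44,0.04,0.25],"roll": 0,"fingers": -1},{"slide": [0.46,0.04,0.21],"roll": 0,"fingers": -1},{"slide": [0.48,0.05,0.16],"roll": 0,"fingers": -1},{"slide": [0.5,0.05,0.11],"roll": 0,"fingers": -1},{"slide": [0.5,0.05,0.06],"roll": 0,"fingers": -1},{"slide": [0,0,0],"roll": 0,"fingers": -1}]'

```text
t: 17.42
tool_pos: [0.6431, -0.0526, 0.3267]
orientation: [1.144, 1.246, -1.14]
force: [-1.4, -2.5, 4.4]
opening: 0.009
```

```bash
python3 - <<'E'
from h import *
T=toolT();print(T.round(4),robot.read_state()["opening"],robot.read_state()["force"])
crop("side",180,50,460,350,2,"l_s.png")
E
```

```text
[[ 4.300e-03  9.959e-01  9.000e-02  6.431e-01]
 [-9.000e-04  9.000e-02 -9.959e-01 -5.260e-02]
 [-1.000e+00  4.200e-03  1.300e-03  3.267e-01]
 [ 0.000e+00  0.000e+00  0.000e+00  1.000e+00]] 0.008950704749754205 [-1.43868204 -2.51875294  4.36497556]
```

View pics/l_s.png

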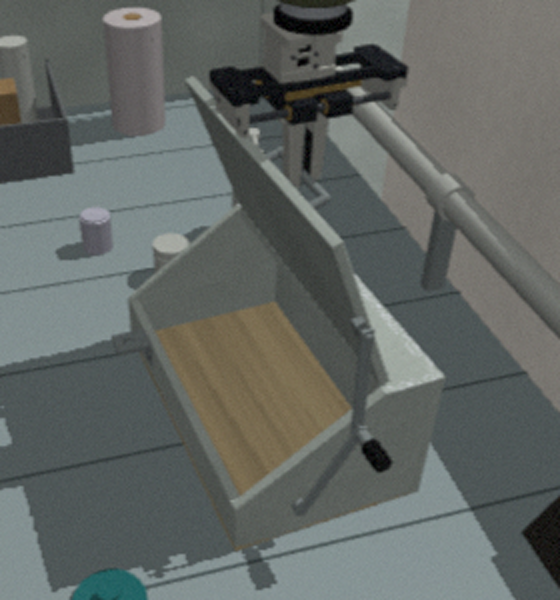

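Call:
play_rows --plan '[{"slide": [0.4,0.04,0.01],"roll": 0,"fingers": -1},{"slide": [0.4,0.04,-0.01],"roll": 0,"fingers": -1},{"slide": [0.2,0.02,-0.02],"roll": 0,"fingers": -1},{"slide": [0,0,0],"roll": 0,"fingers": -1},{"slide": [0,0,0],"roll": 0,"fingers": -1}]'

```text
t: 18.1
tool_pos: [0.6715, -0.05, 0.3254]
orientation: [1.143, 1.248, -1.142]
force: [-5.1, -3.9, 6.4]
opening: 0.0089
```

```bash
python3 - <<'E'
from h import *
T=toolT();print(T.round(4),robot.read_state()["opening"],robot.read_state()["force"])
crop("side",180,50,460,350,2,"m_s.png")
E
```

```text
[[ 0.0016  0.996   0.0895  0.6715]
 [-0.001   0.0895 -0.996  -0.05  ]
 [-1.      0.0015  0.0011  0.3254]
 [ 0.      0.      0.      1.    ]] 0.00885791022339979 [-5.09182489 -3.87094562  6.43392841]
```

View pics/m_s.png

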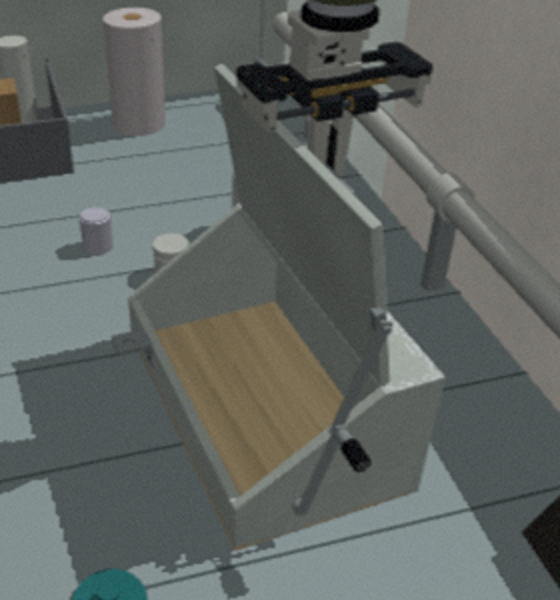

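Call:
play_rows --plan '[{"slide": [0.15,0.01,-0.02],"roll": 0,"fingers": -1},{"slide": [0,0,0],"roll": 0,"fingers": -1},{"slide": [0,0,0],"roll": 0,"fingers": -1}]'

```text
t: 18.52
tool_pos: [0.6736, -0.0498, 0.325]
orientation: [1.141, 1.252, -1.146]
force: [-19.8, -4.2, 10.9]
opening: 0.0086
```

```bash
python3 - <<'E'
from h import *
T=toolT();print(T[:3,3].round(4),robot.read_state()["force"])
crop("side",300,180,400,330,4,"n_s.png")
E
```

```text
[ 0.6736 -0.0498  0.325 ] [-19.81272058  -4.23241687  10.94481435]
```

View pics/n_s.png

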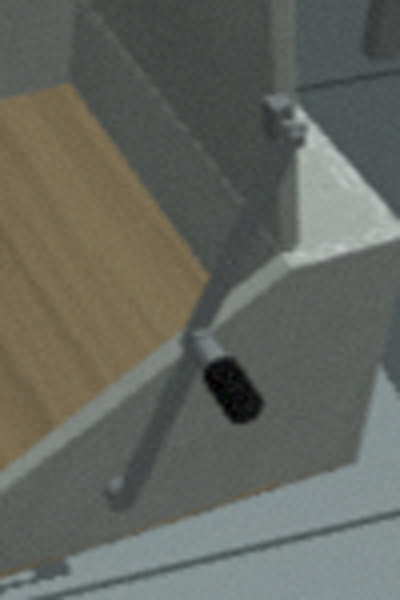

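Call:
play_rows --plan '[{"slide": [0,0,0],"roll": 0,"fingers": -0.4},{"slide": [0,0,0],"roll": 0,"fingers": -0.4},{"slide": [0,0,0],"roll": 0,"fingers": -0.4},{"slide": [0,0,0],"roll": 0,"fingers": -0.4},{"slide": [0,0,0],"roll": 0,"fingers": -0.4}]'

```text
t: 19.2
tool_pos: [0.6761, -0.0489, 0.322]
orientation: [1.142, 1.251, -1.142]
force: [-2.2, -0.3, 1.3]
opening: 0.0275
```

```bash
python3 - <<'E'
from h import *
T=toolT();print(T[:3,3].round(4),robot.read_state()["force"],robot.read_state()["opening"])
crop("side",300,180,400,330,4,"o_s.png")
E
```

```text
[ 0.6761 -0.0489  0.322 ] [-2.19805156 -0.31713404  1.29139647] 0.027468133703804538
```

View pics/o_s.png

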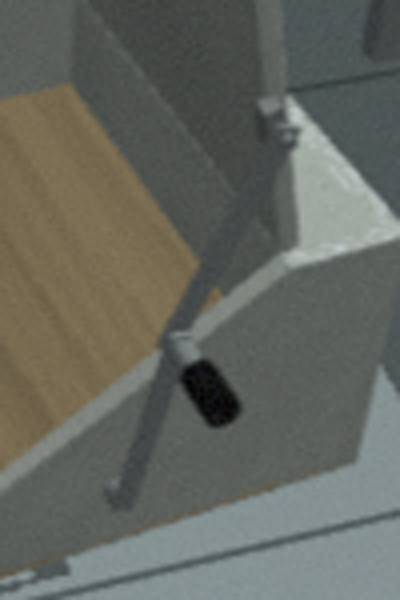

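```bash
python3 - <<'E'
from h import *
print("disp",atz("scene",(408,326),0),atz("scene",(410,288),.17))
for cam in ["scene","side"]:
    robot.read_camera(cam)
    for n in ["jar","tin","tub","flask","dispenser"]:
        for d in robot.mark_of(cam,n)[:2]: print(cam,n,round(d["p"],2),np.round(d["point"]),atz(cam,d["point"],0).round(3))
crop("scene",320,200,460,340,4,"p_s.png")
E
```

```text
disp [7.35470269e-01 3.58959137e-01 1.11022302e-16] [0.77064416 0.32972103 0.17      ]
scene jar 0.67 [375. 271.] [0.561 0.268 0.   ]
scene tin 0.62 [411. 253.] [0.46  0.372 0.   ]
scene dispenser 0.81 [407. 322.] [0.723 0.356 0.   ]
side jar 0.64 [342. 136.] [0.914 0.498 0.   ]
side jar 0.6 [266. 187.] [0.562 0.257 0.   ]
side tin 0.76 [230. 172.] [0.467 0.376 0.   ]
```

Call:
play_rows --plan '[{"slide": [-0.1,0,0.5],"roll": 0,"fingers": -0.4},{"slide": [0,0,1],"roll": 0,"fingers": -0.4},{"slide": [0,0,1],"roll": 0,"fingers": -0.4},{"slide": [0,0,1],"roll": 0,"fingers": -0.4}]'

```text
t: 20.4
tool_pos: [0.673, -0.0493, 0.4297]
orientation: [1.143, 1.248, -1.141]
force: [-0.2, -0.2, -0.3]
opening: 0.0276
```

View pics/p_s.png

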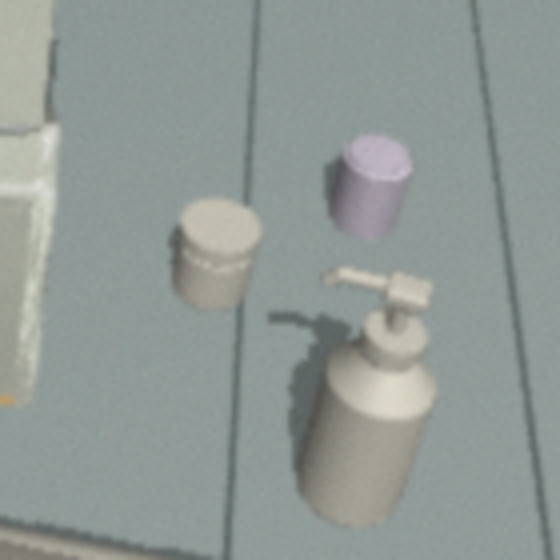

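Call:
play_rows --plan '[{"slide": [0,1,0],"roll": 0.94,"fingers": 0.2},{"slide": [0,1,0],"roll": 0.94,"fingers": 0.6},{"slide": [0,1,0],"roll": 0.94,"fingers": 0.8},{"slide": [0,1,0],"roll": 0.94,"fingers": 0.9},{"slide": [0,1,0],"roll": 0.94,"fingers": 0.9},{"slide": [0,1,0],"roll": 0.94,"fingers": 0.9},{"slide": [0,1,0],"roll": 0.94,"fingers": 0.9},{"slide": [0,1,0],"roll": 0.94,"fingers": 0.9},{"slide": [-0.94,0.53,-1],"roll": 0.94,"fingers": 0.9},{"slide": [-0.94,0.53,-1],"roll": 0.94,"fingers": 0.9},{"slide": [-0.94,0.53,-1],"roll": 0.94,"fingers": 0.9},{"slide": [-0.94,0.53,-1],"roll": 0.94,"fingers": 0.9},{"slide": [0,0,-1],"roll": 0,"fingers": 0.9},{"slide": [0,0,-1],"roll": 0,"fingers": 0.9},{"slide": [0,0,-1],"roll": 0,"fingers": 0.9},{"slide": [0,0,-0.6],"roll": 0,"fingers": 0.9},{"slide": [0,0,0],"roll": 0,"fingers": 0.9},{"slide": [0,0,0],"roll": 0,"fingers": 0.9}]'

```text
t: 22.65
tool_pos: [0.5611, 0.2547, 0.2009]
orientation: [-0.073, 1.567, 0.075]
force: [0.5, -0.4, 0.1]
opening: 0.0881
```

```bash
python3 - <<'E'
from h import *
T=toolT();print(T.round(4),robot.read_state()["opening"])
crop("wrist",0,0,560,420,1.4,"q_w.png")
for n in ["jar","tin"]: print([(round(d["p"],2),[round(float(v)) for v in d["point"]],atz("wrist",d["point"],0,T).round(4)) for d in robot.mark_of("wrist",n)[:2]])
crop("side",180,50,460,350,2,"q_s.png")
E
```

```text
[[ 2.200e-03 -9.410e-02  9.956e-01  5.611e-01]
 [ 8.000e-04  9.956e-01  9.410e-02  2.547e-01]
 [-1.000e+00  6.000e-04  2.200e-03  2.009e-01]
 [ 0.000e+00  0.000e+00  0.000e+00  1.000e+00]] 0.08814385134335147
[(0.72, [289, 183], array([0.5618, 0.2628, 0.    ]))]
[(0.93, [410, 96], array([0.4624, 0.3732, 0.    ]))]
```

View pics/q_w.png

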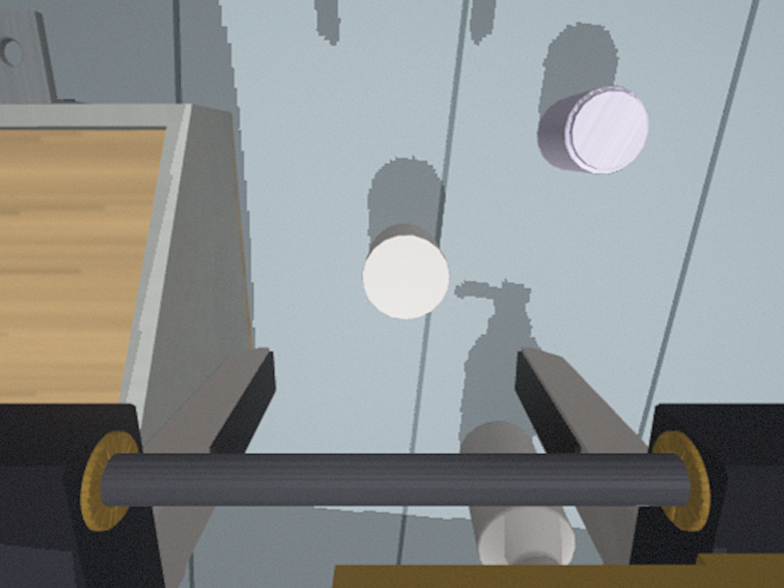

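View pics/q_s.png

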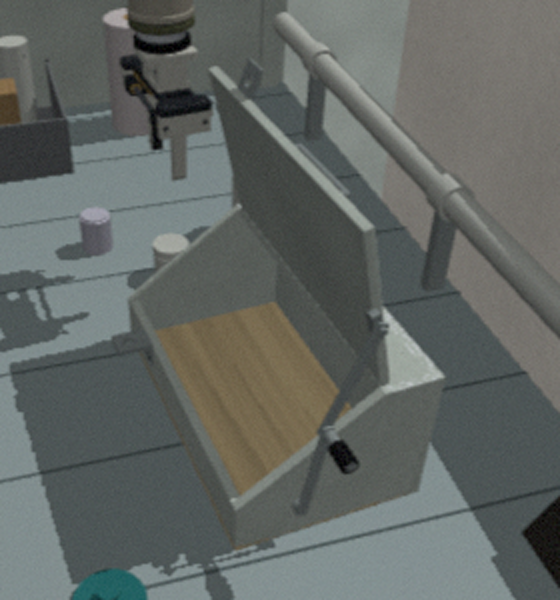

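```bash
python3 - <<'E'
from h import *
T=toolT();s=1/1.4
print(T[:3,3],"jar",atz("wrist",(405.5*s,277*s),.06,T),"tin",atz("wrist",(607*s,130*s),.064,T))
E
```

```text
[0.56094065 0.25472602 0.20051325] jar [0.56186173 0.2620618  0.06      ] tin [0.46195724 0.36963164 0.064     ]
```

Call:
play_rows --plan '[{"slide": [0.04,0.24,-0.8],"roll": 0,"fingers": 0.9},{"slide": [0,0,-1],"roll": 0,"fingers": 0.9},{"slide": [0,0,-1],"roll": 0,"fingers": 0.9},{"slide": [0,0,-1],"roll": 0,"fingers": 0.9},{"slide": [0,0,-1],"roll": 0,"fingers": 0.9},{"slide": [0,0,-0.75],"roll": 0,"fingers": 0.9},{"slide": [0,0,-0.4],"roll": 0,"fingers": 0.9},{"slide": [0,0,0],"roll": 0,"fingers": -1},{"slide": [0,0,0],"roll": 0,"fingers": -1},{"slide": [0,0,0],"roll": 0,"fingers": -1},{"slide": [0,0,0],"roll": 0,"fingers": -1}]' --squeeze 20

```text
t: 24.22
tool_pos: [0.5621, 0.2619, 0.0216]
orientation: [-0.074, 1.568, 0.074]
force: [-0.9, 0.1, 2.4]
opening: 0.0549
```

```bash
python3 - <<'E'
from h import *
T=toolT();print(T.round(4),robot.read_state()["opening"],robot.read_state()["force"])
crop("wrist",100,100,460,400,2,"r_w.png")
E
```

```text
[[ 1.500e-03 -9.420e-02  9.956e-01  5.621e-01]
 [ 5.000e-04  9.956e-01  9.420e-02  2.619e-01]
 [-1.000e+00  3.000e-04  1.500e-03  2.160e-02]
 [ 0.000e+00  0.000e+00  0.000e+00  1.000e+00]] 0.05492317522668962 [-0.91215836  0.06861842  2.44303306]
```

View pics/r_w.png

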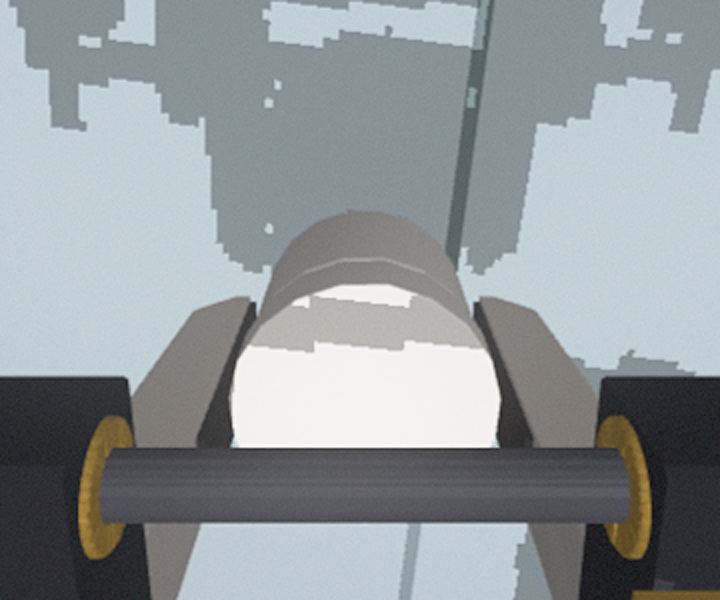

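Call:
play_rows --plan '[{"slide": [0,0,0.6],"roll": 0,"fingers": -1},{"slide": [0,0,1],"roll": 0,"fingers": -1},{"slide": [0,0,1],"roll": 0,"fingers": -1},{"slide": [0,0,1],"roll": 0,"fingers": -1},{"slide": [0,0,1],"roll": 0,"fingers": -1},{"slide": [0,0,1],"roll": 0,"fingers": -1},{"slide": [-0.05,-0.93,0],"roll": 0,"fingers": -1},{"slide": [-0.05,-0.95,0],"roll": 0,"fingers": -1},{"slide": [-0.05,-0.95,0],"roll": 0,"fingers": -1},{"slide": [-0.05,-0.95,0],"roll": 0,"fingers": -1},{"slide": [-0.05,-0.95,0],"roll": 0,"fingers": -1},{"slide": [-0.05,-0.95,0],"roll": 0,"fingers": -1},{"slide": [-0.05,-0.95,0],"roll": 0,"fingers": -1},{"slide": [-0.05,-0.95,0],"roll": 0,"fingers": -1},{"slide": [-0.07,-0.85,0],"roll": 0,"fingers": -1},{"slide": [0,0,0],"roll": 0,"fingers": -1}]'

```text
t: 26.28
tool_pos: [0.5473, 0.0073, 0.1897]
orientation: [-0.073, 1.569, 0.072]
force: [-0.3, 0.1, -1.8]
opening: 0.0551
```

```bash
python3 - <<'E'
from h import *
T=toolT();print(T.round(4),robot.read_state()["opening"],robot.read_state()["force"])
crop("side",180,50,460,350,2,"s_s.png")
E
```

```text
[[ 8.000e-04 -9.190e-02  9.958e-01  5.473e-01]
 [-4.000e-04  9.958e-01  9.190e-02  7.300e-03]
 [-1.000e+00 -4.000e-04  7.000e-04  1.897e-01]
 [ 0.000e+00  0.000e+00  0.000e+00  1.000e+00]] 0.055092138881384235 [-0.26587707  0.12080203 -1.815742  ]
```

View pics/s_s.png

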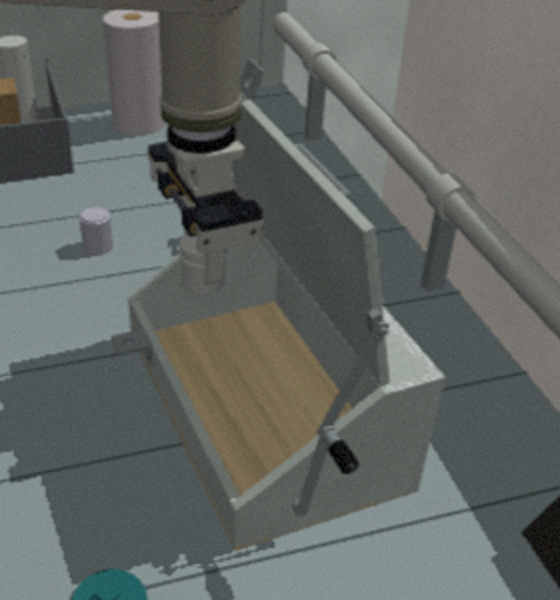

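Call:
play_rows --plan '[{"slide": [-0.17,0,-0.4],"roll": 0,"fingers": -1},{"slide": [0,0,-0.9],"roll": 0,"fingers": -1},{"slide": [0,0,-0.9],"roll": 0,"fingers": -1},{"slide": [0,0,-0.9],"roll": 0,"fingers": -1},{"slide": [0,0,-0.9],"roll": 0,"fingers": -1},{"slide": [0,0,-0.6],"roll": 0,"fingers": -1},{"slide": [0,0,-0.4],"roll": 0,"fingers": -1},{"slide": [0,0,-0.25],"roll": 0,"fingers": -1},{"slide": [0,0,0],"roll": 0,"fingers": -1}]'

```text
t: 27.45
tool_pos: [0.5423, 0.0088, 0.0311]
orientation: [-0.074, 1.57, 0.074]
force: [-0.1, 1.0, -0.8]
opening: 0.0553
```

```bash
python3 - <<'E'
from h import *
T=toolT();print(T.round(4),robot.read_state()["opening"],robot.read_state()["force"])
E
```

```text
[[-1.000e-04 -9.430e-02  9.955e-01  5.423e-01]
 [ 0.000e+00  9.955e-01  9.430e-02  8.800e-03]
 [-1.000e+00  0.000e+00 -1.000e-04  3.110e-02]
 [ 0.000e+00  0.000e+00  0.000e+00  1.000e+00]] 0.05530084531307984 [-0.10091093  1.00852521 -0.8299187 ]
```

Call:
play_rows --plan '[{"slide": [0,0,-0.05],"roll": 0,"fingers": -1},{"slide": [0,0,0],"roll": 0,"fingers": 0.7},{"slide": [0,0,0],"roll": 0,"fingers": 0.7},{"slide": [0,0,0],"roll": 0,"fingers": 0.7},{"slide": [0,0,0.5],"roll": 0,"fingers": 0.7},{"slide": [0,0,1],"roll": 0,"fingers": 0.7},{"slide": [0,0,1],"roll": 0,"fingers": 0.7},{"slide": [0,0,1],"roll": 0,"fingers": 0.7},{"slide": [0,0,1],"roll": 0,"fingers": 0.7},{"slide": [0,0,1],"roll": 0,"fingers": 0.7},{"slide": [0,0,0],"roll": 0,"fingers": 0.7}]'

```text
t: 28.82
tool_pos: [0.5443, 0.0086, 0.1989]
orientation: [-0.075, 1.563, 0.073]
force: [0.1, 0.6, -0.4]
opening: 0.079
```

```bash
python3 - <<'E'
from h import *
T=toolT();print(T[:3,3].round(4),robot.read_state()["opening"],robot.read_state()["force"])
crop("wrist",0,0,560,420,1.2,"t_w.png")
crop("side",180,50,460,350,2,"t_s.png")
robot.read_camera("scene")
for cam in ["side","scene"]:
  for n in ["tin","jar"]:
   print(cam,n,[(round(d["p"],2),atz(cam,d["point"],0).round(3)) for d in robot.mark_of(cam,n)[:2]])
E
```

```text
[0.5443 0.0086 0.1989] 0.07898131228143186 [ 0.11377517  0.58618109 -0.44769076]
side tin [(0.66, array([0.46 , 0.406, 0.   ]))]
side jar [(0.89, array([ 0.552,  0.018, -0.   ]))]
scene tin [(0.96, array([0.465, 0.401, 0.   ]))]
scene jar []
```

View pics/t_w.png

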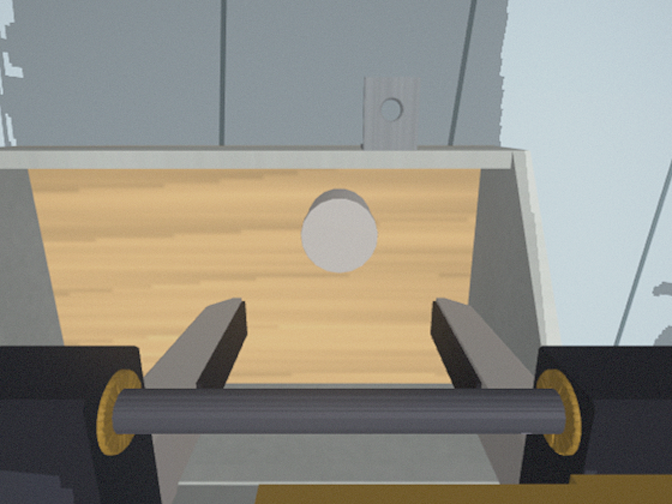

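View pics/t_s.png

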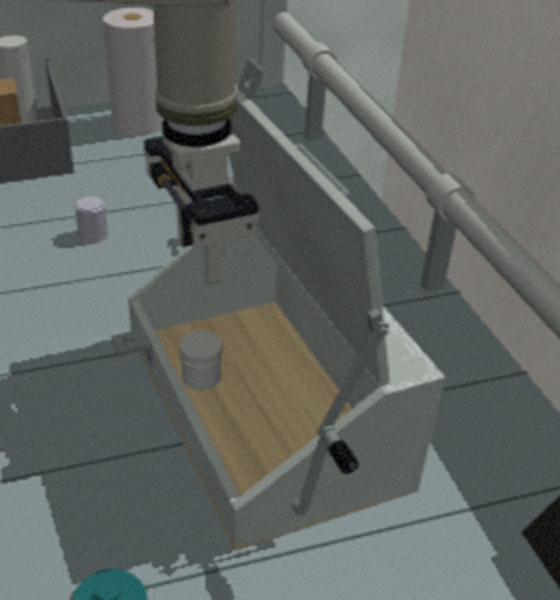

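Call:
play_rows --plan '[{"slide": [-0.2,1,0],"roll": 0,"fingers": 0.9},{"slide": [-0.2,1,0],"roll": 0,"fingers": 0.9},{"slide": [-0.2,1,0],"roll": 0,"fingers": 0.9},{"slide": [-0.2,1,0],"roll": 0,"fingers": 0.9},{"slide": [-0.2,1,0],"roll": 0,"fingers": 0.9},{"slide": [-0.2,1,0],"roll": 0,"fingers": 0.9},{"slide": [-0.2,1,0],"roll": 0,"fingers": 0.9},{"slide": [-0.2,1,0],"roll": 0,"fingers": 0.9},{"slide": [-0.2,1,0],"roll": 0,"fingers": 0.9},{"slide": [-0.2,1,0],"roll": 0,"fingers": 0.9},{"slide": [-0.2,1,0],"roll": 0,"fingers": 0.9},{"slide": [-0.2,1,0],"roll": 0,"fingers": 0.9},{"slide": [-0.2,1,0],"roll": 0,"fingers": 0.9},{"slide": [0,0,0],"roll": 0,"fingers": 0.9},{"slide": [0,0,0],"roll": 0,"fingers": 0.9},{"slide": [0,0,0],"roll": 0,"fingers": 0.9}]'

```text
t: 31.18
tool_pos: [0.4645, 0.3978, 0.1944]
orientation: [-0.074, 1.57, 0.073]
force: [0.6, -0.6, 0.0]
opening: 0.0888
```

```bash
python3 - <<'E'
from h import *
T=toolT();print(T.round(4),robot.read_state()["opening"])
crop("wrist",0,0,560,420,1.2,"u_w.png")
for n in ["tin"]: print([(round(d["p"],2),[round(float(v)) for v in d["point"]],atz("wrist",d["point"],0,T).round(4)) for d in robot.mark_of("wrist",n)[:2]],[ (d["extent"],atz("wrist",d["extent"][:2],.05,T)) for d in robot.boxes_of("wrist",n)[:1]])
E
```

```text
[[-2.000e-04 -9.320e-02  9.956e-01  4.645e-01]
 [-5.000e-04  9.956e-01  9.320e-02  3.978e-01]
 [-1.000e+00 -5.000e-04 -3.000e-04  1.944e-01]
 [ 0.000e+00  0.000e+00  0.000e+00  1.000e+00]] 0.0887501574469959
[(0.94, [294, 182], array([0.461 , 0.4098, 0.    ]))] [([291.9, 191.4, 52.9, 65.5], array([0.45996223, 0.40658646, 0.05      ]))]
```

View pics/u_w.png

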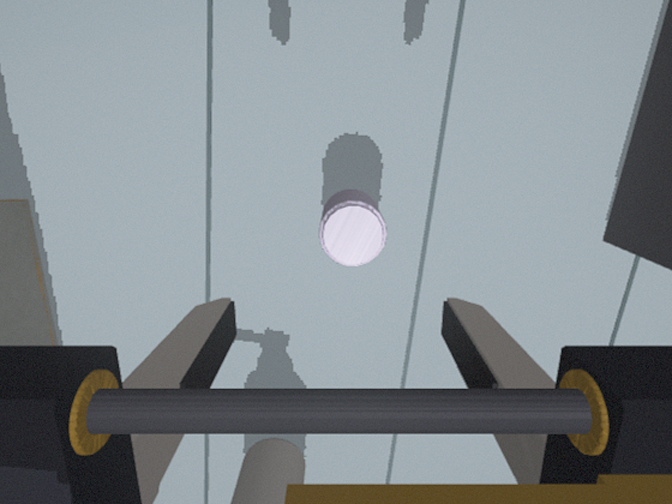

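```bash
python3 - <<'E'
from h import *
T=toolT();s=1/1.2
print(T[:3,3],atz("wrist",(353*s,236*s),.064,T))
E
```

```text
[0.46458417 0.39807244 0.19473889] [0.46133161 0.40864915 0.064     ]
```

Call:
play_rows --plan '[{"slide": [-0.11,0.35,-0.8],"roll": 0,"fingers": 0.9},{"slide": [0,0,-1],"roll": 0,"fingers": 0.9},{"slide": [0,0,-1],"roll": 0,"fingers": 0.9},{"slide": [0,0,-1],"roll": 0,"fingers": 0.9},{"slide": [0,0,-1],"roll": 0,"fingers": 0.9},{"slide": [0,0,-0.6],"roll": 0,"fingers": 0.9},{"slide": [0,0,-0.3],"roll": 0,"fingers": 0.9},{"slide": [0,0,0],"roll": 0,"fingers": -1},{"slide": [0,0,0],"roll": 0,"fingers": -1},{"slide": [0,0,0],"roll": 0,"fingers": -1},{"slide": [0,0,0],"roll": 0,"fingers": -1}]' --squeeze 20

```text
t: 32.7
tool_pos: [0.4613, 0.4096, 0.0244]
orientation: [-0.074, 1.569, 0.075]
force: [0.3, -2.5, 0.5]
opening: 0.0526
```

```bash
python3 - <<'E'
from h import *
T=toolT();print(T.round(4),robot.read_state()["opening"],robot.read_state()["force"])
crop("wrist",100,100,460,400,2,"v_w.png")
R=Ro.from_euler("z",.0945).as_matrix();o=np.array([.4898,-.0671,0])
print(R@[.06,-.07,.03]+o)
E
```

```text
[[ 9.000e-04 -9.430e-02  9.955e-01  4.613e-01]
 [ 6.000e-04  9.955e-01  9.430e-02  4.096e-01]
 [-1.000e+00  5.000e-04  1.000e-03  2.440e-02]
 [ 0.000e+00  0.000e+00  0.000e+00  1.000e+00]] 0.05255730334001179 [ 0.29015434 -2.5441388   0.46613408]
[ 0.55613745 -0.13112611  0.03      ]
```

View pics/v_w.png

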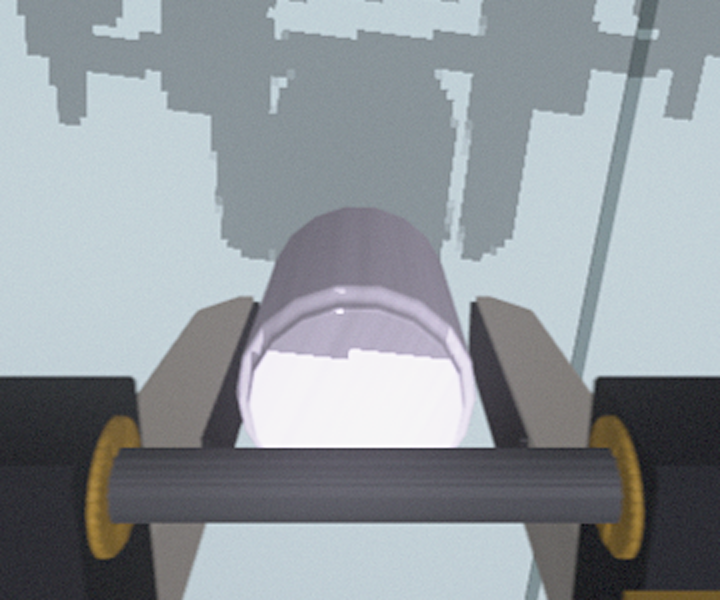

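Call:
play_rows --plan '[{"slide": [0,0,0],"roll": 0,"fingers": -1},{"slide": [0,0,0],"roll": 0,"fingers": -1},{"slide": [0,0,0.5],"roll": 0,"fingers": -1},{"slide": [0,0,1],"roll": 0,"fingers": -1},{"slide": [0,0,1],"roll": 0,"fingers": -1},{"slide": [0,0,1],"roll": 0,"fingers": -1},{"slide": [0,-0.6,1],"roll": 0,"fingers": -1},{"slide": [0,-1,1],"roll": 0,"fingers": -1},{"slide": [0,-1,0.2],"roll": 0,"fingers": -1},{"slide": [0,-1,0],"roll": 0,"fingers": -1},{"slide": [0,-1,0],"roll": 0,"fingers": -1},{"slide": [0,-1,0],"roll": 0,"fingers": -1},{"slide": [0,-1,0],"roll": 0,"fingers": -1},{"slide": [0,-1,0],"roll": 0,"fingers": -1},{"slide": [0,-1,0],"roll": 0,"fingers": -1}]'

```text
t: 34.62
tool_pos: [0.4606, 0.1504, 0.195]
orientation: [-0.074, 1.569, 0.074]
force: [-0.2, 0.1, -2.4]
opening: 0.0495
```

Call:
play_rows --plan '[{"slide": [0.3,-1,0],"roll": 0,"fingers": -1},{"slide": [0.4,-1,0],"roll": 0,"fingers": -1},{"slide": [0.4,-1,0],"roll": 0,"fingers": -1},{"slide": [0.4,-1,0],"roll": 0,"fingers": -1},{"slide": [0.4,-1,0],"roll": 0,"fingers": -1},{"slide": [0.4,-1,0],"roll": 0,"fingers": -1},{"slide": [0.4,-1,0],"roll": 0,"fingers": -1},{"slide": [0.4,-1,0],"roll": 0,"fingers": -1},{"slide": [0,-0.8,0],"roll": 0,"fingers": -1},{"slide": [0,0,0],"roll": 0,"fingers": -1},{"slide": [0,0,0],"roll": 0,"fingers": -1}]'

```text
t: 36.0
tool_pos: [0.5537, -0.1121, 0.1947]
orientation: [-0.074, 1.57, 0.075]
force: [0.5, -0.2, -2.9]
opening: 0.0495
```

```bash
python3 - <<'E'
from h import *
T=toolT();print(T.round(4),robot.read_state()["opening"],robot.read_state()["force"])
crop("side",180,50,460,350,2,"w_s.png")
E
```

```text
[[-2.000e-04 -9.410e-02  9.956e-01  5.537e-01]
 [ 6.000e-04  9.956e-01  9.410e-02 -1.121e-01]
 [-1.000e+00  6.000e-04 -2.000e-04  1.947e-01]
 [ 0.000e+00  0.000e+00  0.000e+00  1.000e+00]] 0.04954580924216452 [ 0.51748341 -0.229153   -2.91010242]
```

View pics/w_s.png

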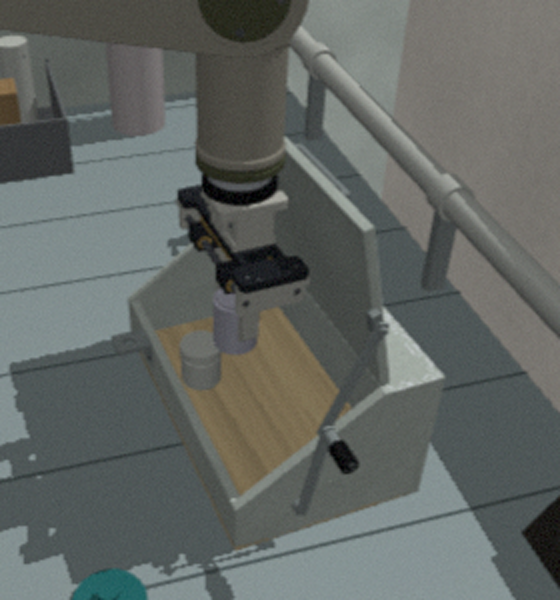

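Call:
play_rows --plan '[{"slide": [0,-0.63,-0.2],"roll": 0,"fingers": -1},{"slide": [0,0,-0.8],"roll": 0,"fingers": -1},{"slide": [0,0,-0.9],"roll": 0,"fingers": -1},{"slide": [0,0,-0.9],"roll": 0,"fingers": -1},{"slide": [0,0,-0.9],"roll": 0,"fingers": -1},{"slide": [0,0,-0.9],"roll": 0,"fingers": -1},{"slide": [0,0,-0.5],"roll": 0,"fingers": -1},{"slide": [0,0,-0.3],"roll": 0,"fingers": -1},{"slide": [0,0,0],"roll": 0,"fingers": -1}]'

```text
t: 37.17
tool_pos: [0.5541, -0.1319, 0.0328]
orientation: [-0.074, 1.569, 0.074]
force: [0.3, 0.8, -2.0]
opening: 0.0495
```

Call:
play_rows --plan '[{"slide": [0,0,-0.05],"roll": 0,"fingers": -1},{"slide": [0,0,-0.02],"roll": 0,"fingers": -1},{"slide": [0,0,0],"roll": 0,"fingers": 0.7},{"slide": [0,0,0],"roll": 0,"fingers": 0.7},{"slide": [0,0,0],"roll": 0,"fingers": 0.7},{"slide": [0,0,0.5],"roll": 0,"fingers": 0.7},{"slide": [0,0,1],"roll": 0,"fingers": 0.7},{"slide": [0,0,1],"roll": 0,"fingers": 0.7},{"slide": [0,0,1],"roll": 0,"fingers": 0.7},{"slide": [0,0,1],"roll": 0,"fingers": 0.7},{"slide": [0,0,1],"roll": 0,"fingers": 0.7},{"slide": [0,0,0],"roll": 0,"fingers": 0.7}]'

```text
t: 38.67
tool_pos: [0.5556, -0.1321, 0.1992]
orientation: [-0.076, 1.564, 0.073]
force: [-0.3, -0.5, -0.0]
opening: 0.079
```

```bash
python3 - <<'E'
from h import *
T=toolT();print(T[:3,3].round(4),robot.read_state()["opening"],robot.read_state()["force"])
crop("wrist",0,0,560,420,1.2,"x_w.png")
crop("side",180,50,460,350,2,"x_s.png")
crop("scene",140,100,460,340,2,"x_sc.png")
E
```

```text
[ 0.5556 -0.1321  0.1992] 0.07898501261763793 [-0.31908203 -0.50999215 -0.03467576]
```

View pics/x_w.png

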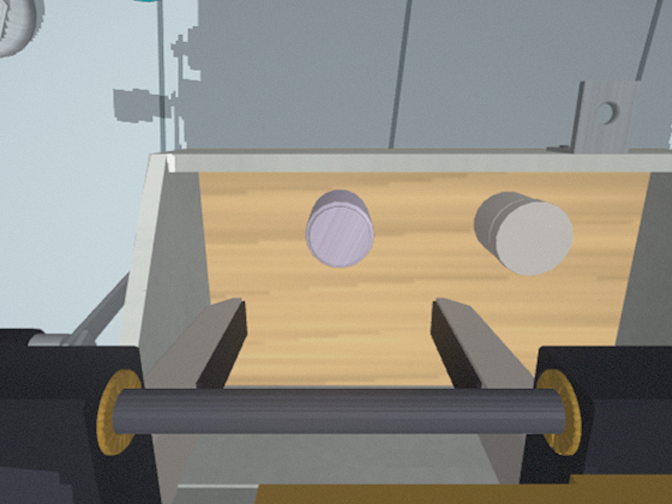

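View pics/x_s.png

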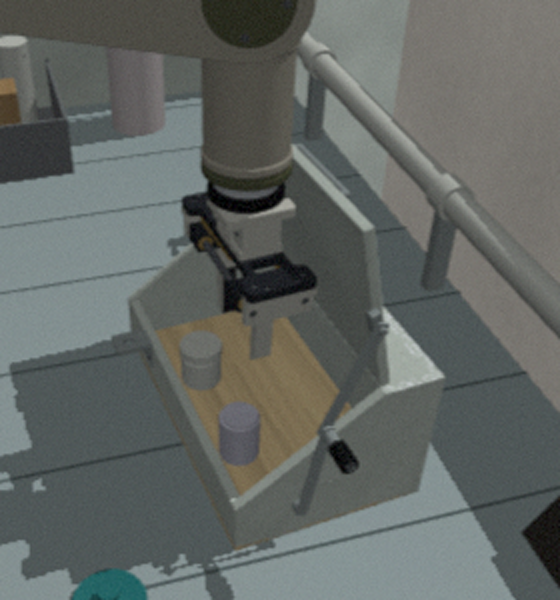

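View pics/x_sc.png

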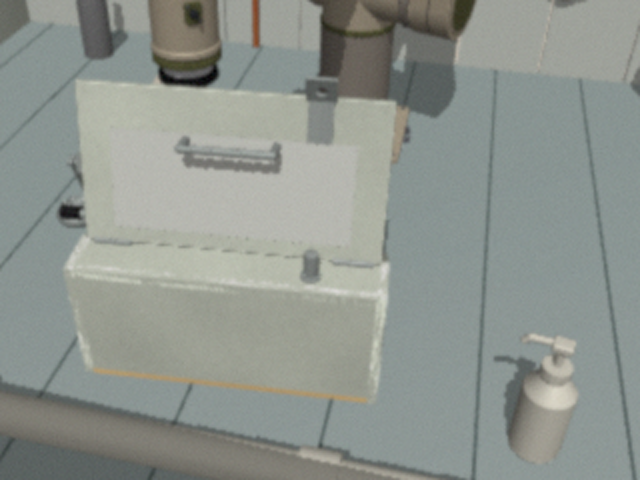

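```bash
cat >> h.py <<'E'
RL=Ro.from_euler("z",.0945).as_matrix();OL=np.array([.4898,-.0671,0])
def l2w(p): return RL@np.array(p)+OL
def aty(cam,uv,y):
    o,d=ray(cam,uv);o=RL.T@(o-OL);d=RL.T@d;return o+d*(y-o[1])/d[1]
E
python3 - <<'E'
from h import *
f=lambda u,v:(u/2+180,v/2+50)
print("knob",aty("side",f(345,457),-.25).round(3),aty("side",f(327,433),-.225).round(3))
print("upper attach locked",aty("side",f(378,320),-.205).round(3),aty("side",f(378,320),-.215).round(3))
print("lower pivot",aty("side",f(300,508),-.21).round(3))
print("upper attach shut",aty("side",(313/2+180,335/2+110),-.21).round(3), "joint shut",aty("side",(400/2+180,350/2+110),-.21).round(3))
print("knob world",l2w([.094,-.245,.165]))
for d in robot.mark_of("side","release_knob")[:2]: print(d)
E
```

```text
knob [ 0.095 -0.25   0.166] [ 0.087 -0.225  0.178]
upper attach locked [ 0.14  -0.205  0.29 ] [ 0.133 -0.215  0.3  ]
lower pivot [ 0.074 -0.21   0.05 ]
upper attach shut [ 0.083 -0.21   0.132] joint shut [ 0.197 -0.21   0.061]
knob world [ 0.60649865 -0.30213707  0.165     ]
{'point': [352.4, 276.0], 'p': 0.9}
```

Call:
play_rows --plan '[{"slide": [-0.2,-0.2,0.2],"roll": 0,"fingers": 1},{"slide": [0,-1,0],"roll": 0,"fingers": 1},{"slide": [0,-1,0],"roll": 0,"fingers": 1},{"slide": [0,-1,0],"roll": 0,"fingers": 1},{"slide": [0,-1,0],"roll": 0,"fingers": 1},{"slide": [0,-1,0],"roll": 0,"fingers": 1},{"slide": [0,-1,0],"roll": 0,"fingers": 1},{"slide": [0,-1,0],"roll": 0,"fingers": 1},{"slide": [0,-1,0],"roll": 0,"fingers": 1},{"slide": [0,0,0],"roll": 0,"fingers": 1},{"slide": [0,0,0],"roll": 0,"fingers": 1}]'

```text
t: 40.25
tool_pos: [0.5475, -0.3772, 0.201]
orientation: [-0.073, 1.57, 0.075]
force: [-0.3, 0.6, -0.3]
opening: 0.0928
```

```bash
python3 - <<'E'
from h import *
T=toolT();print(T[:3,3].round(4),robot.read_state()["opening"],robot.read_state()["force"])
print("target",l2w([.03,-.315,0]))
crop("wrist",0,0,560,420,1.2,"y_w.png")
crop("side",180,50,460,350,2,"y_s.png")
E
```

```text
[ 0.5475 -0.3772  0.201 ] 0.09280384565973089 [-0.25785009  0.59350921 -0.28758454]
target [ 0.54938936 -0.37786375  0.        ]
```

View pics/y_w.png

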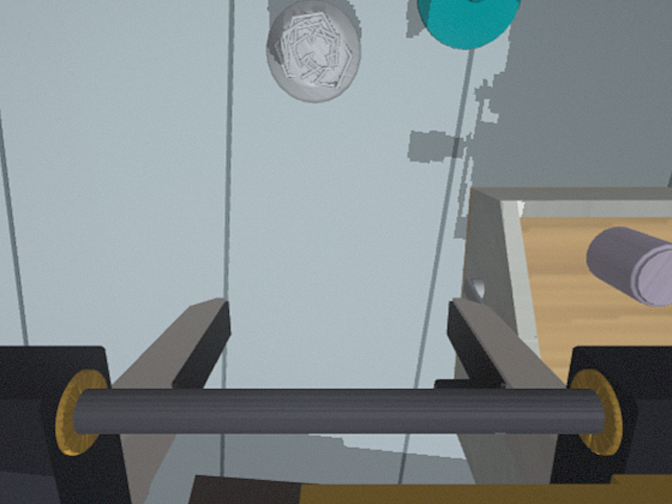

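View pics/y_s.png

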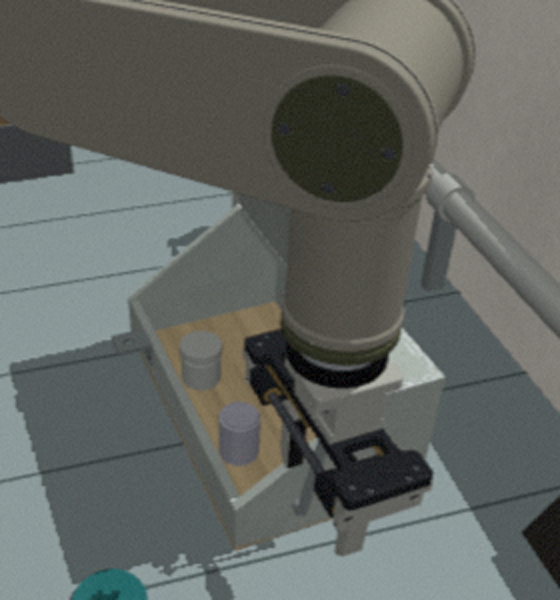

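Call:
play_rows --plan '[{"slide": [0,0,-0.9],"roll": 0,"fingers": 1},{"slide": [0,0,-0.95],"roll": 0,"fingers": 1},{"slide": [0.6,0.06,0],"roll": 0,"fingers": 1},{"slide": [0.6,0.06,0],"roll": 0,"fingers": 1},{"slide": [0,0,0],"roll": 0,"fingers": 1}]'

```text
t: 40.98
tool_pos: [0.5849, -0.3727, 0.1461]
orientation: [-0.076, 1.569, 0.076]
force: [-0.4, 1.0, -0.1]
opening: 0.0928
```

```bash
python3 - <<'E'
from h import *
T=toolT();print(T[:3,3].round(4),(RL.T@(T[:3,3]-OL)).round(4),robot.read_state()["force"])
crop("wrist",0,0,560,420,1.2,"z_w.png")
E
```

```text
[ 0.5849 -0.3727  0.1461] [ 0.0658 -0.3133  0.1461] [-0.38651496  0.99287812 -0.05918293]
```

View pics/z_w.png

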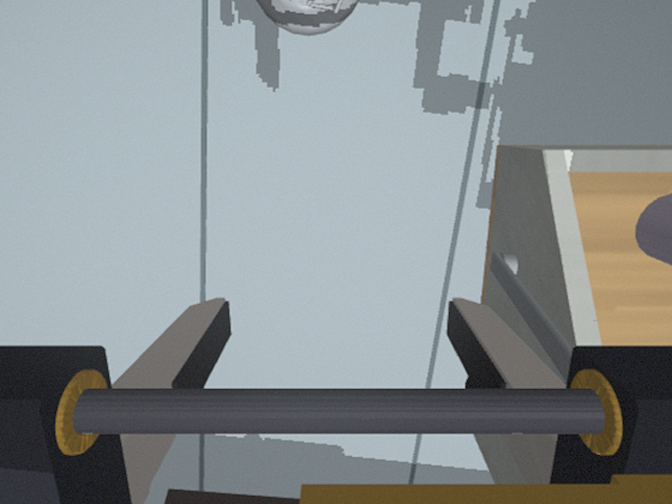

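Call:
play_rows --plan '[{"slide": [0.35,0.033,0],"roll": 0,"fingers": 1},{"slide": [0.35,0.033,0],"roll": 0,"fingers": 1},{"slide": [0.35,0.033,0],"roll": 0,"fingers": 1}]'

```text
t: 41.4
tool_pos: [0.6159, -0.371, 0.146]
orientation: [-0.074, 1.57, 0.074]
force: [-2.1, 0.2, -1.5]
opening: 0.0929
```

```bash
python3 - <<'E'
from h import *
T=toolT();print(T[:3,3].round(4),(RL.T@(T[:3,3]-OL)).round(4),robot.read_state()["force"])
crop("side",180,50,460,350,2,"za_s.png")
crop("scene",140,100,460,340,2,"za_sc.png")
E
```

```text
[ 0.6159 -0.371   0.146 ] [ 0.0969 -0.3145  0.146 ] [-2.06565106  0.22261108 -1.4716165 ]
```

View pics/za_s.png

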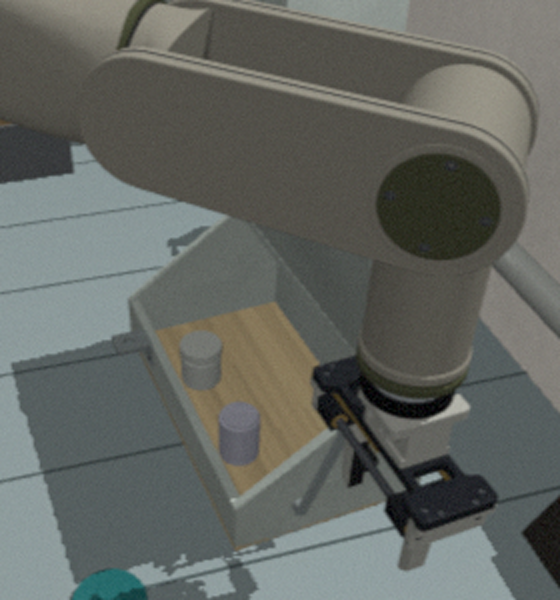

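View pics/za_sc.png

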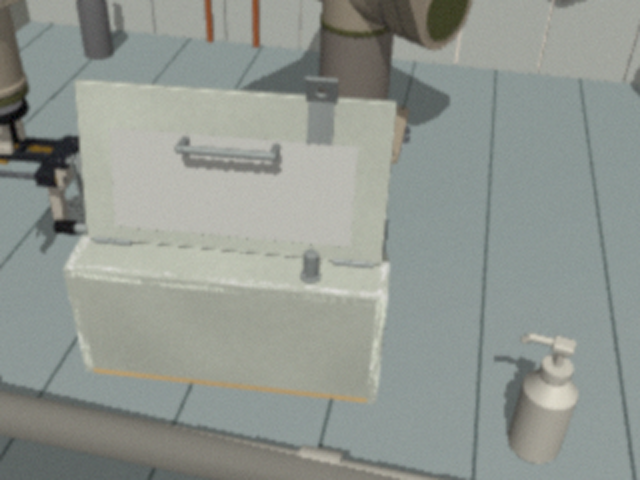

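Contact with knob (2 N). Push on about 30 mm.

Call:
play_rows --plan '[{"slide": [0.35,0.033,0],"roll": 0,"fingers": 1},{"slide": [0.35,0.033,0],"roll": 0,"fingers": 1},{"slide": [0.3,0.03,0],"roll": 0,"fingers": 1},{"slide": [0,0,0],"roll": 0,"fingers": 1}]'

```text
t: 42.0
tool_pos: [0.6447, -0.3678, 0.1437]
orientation: [-0.072, 1.573, 0.076]
force: [-0.2, -0.7, 0.6]
opening: 0.0928
```

```bash
python3 - <<'E'
from h import *
T=toolT();print(T[:3,3].round(4),(RL.T@(T[:3,3]-OL)).round(4),robot.read_state()["force"])
crop("scene",140,100,460,340,2,"zb_sc.png")
E
```

```text
[ 0.6447 -0.3678  0.1437] [ 0.1258 -0.3139  0.1437] [-0.24963061 -0.73965171  0.55763157]
```

View pics/zb_sc.png

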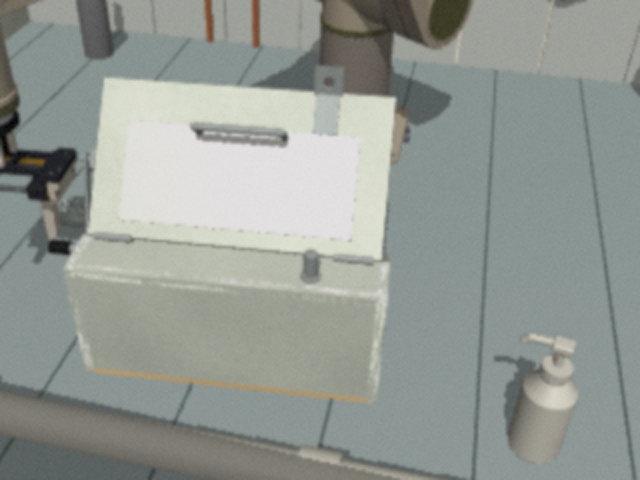

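Call:
play_rows --plan '[{"slide": [-0.3,-0.8,0],"roll": 0,"fingers": 1},{"slide": [-0.3,-1,0],"roll": 0,"fingers": 1},{"slide": [-0.5,-0.5,0.5],"roll": 0,"fingers": 1},{"slide": [-1,0,1],"roll": 0,"fingers": 0.6},{"slide": [-1,0,1],"roll": 0,"fingers": 0.4},{"slide": [-1,0,1],"roll": 0,"fingers": 0.2},{"slide": [-1,0,1],"roll": 0,"fingers": 0},{"slide": [0,0,0],"roll": 0,"fingers": 0}]'

```text
t: 43.05
tool_pos: [0.4915, -0.4394, 0.2875]
orientation: [-0.078, 1.564, 0.067]
force: [0.1, -0.8, 0.1]
opening: 0.0488
```

```bash
python3 - <<'E'
from h import *
T=toolT();print(T[:3,3].round(4),(RL.T@(T[:3,3]-OL)).round(4),robot.read_state()["force"])
crop("side",180,50,460,350,2,"zc_s.png")
E
```

```text
[ 0.4915 -0.4394  0.2875] [-0.0334 -0.3708  0.2875] [ 0.08079985 -0.84664759  0.05674161]
```

View pics/zc_s.png

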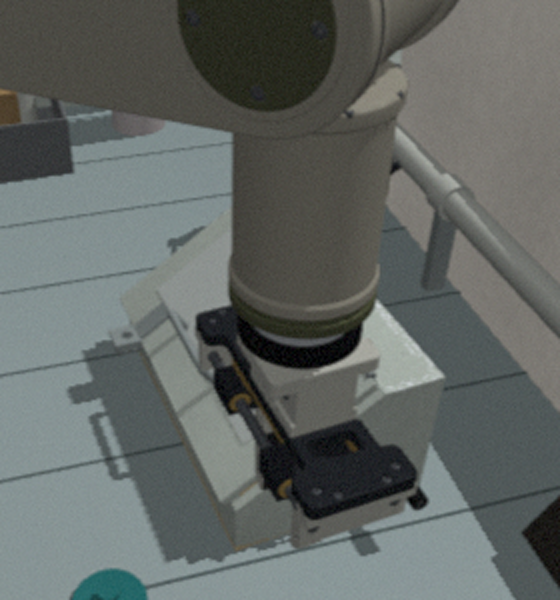

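Call:
play_rows --plan '[{"slide": [0.3,1,0.2],"roll": 0,"fingers": 0},{"slide": [0.3,1,0.2],"roll": 0,"fingers": 0},{"slide": [0.3,1,0],"roll": 0,"fingers": 0},{"slide": [0.3,1,0],"roll": 0,"fingers": 0},{"slide": [0.3,1,0],"roll": 0,"fingers": 0},{"slide": [0.4,1,0],"roll": 0,"fingers": 0},{"slide": [0.4,1,0],"roll": 0,"fingers": 0},{"slide": [0.4,1,0],"roll": 0,"fingers": 0},{"slide": [0.4,1,0],"roll": 0,"fingers": 0},{"slide": [0.4,1,0],"roll": 0,"fingers": 0},{"slide": [0.4,1,0],"roll": 0,"fingers": 0},{"slide": [0.4,1,0],"roll": 0,"fingers": 0},{"slide": [0.4,1,0],"roll": 0,"fingers": 0},{"slide": [0.4,1,0],"roll": 0,"fingers": 0},{"slide": [0.4,1,0],"roll": 0,"fingers": 0},{"slide": [0.5,1,0],"roll": 0,"fingers": 0},{"slide": [0.5,0.5,0],"roll": 0,"fingers": 0},{"slide": [0,0,0],"roll": 0,"fingers": 0},{"slide": [0,0,0],"roll": 0,"fingers": 0}]'

```text
t: 45.48
tool_pos: [0.6871, 0.0575, 0.292]
orientation: [-0.074, 1.571, 0.074]
force: [-0.8, -0.1, 0.2]
opening: 0.0465
```

```bash
python3 - <<'E'
from h import *
T=toolT();print(T.round(4),((np.array([.6862,.0565,.1936])-T[:3,3])/.03).round(3))
crop("wrist",0,0,560,420,1.2,"zd_w.png")
crop("side",180,50,460,350,2,"zd_s.png")
E
```

```text
[[-1.500e-03 -9.430e-02  9.955e-01  6.871e-01]
 [-2.000e-04  9.955e-01  9.430e-02  5.750e-02]
 [-1.000e+00 -1.000e-04 -1.600e-03  2.920e-01]
 [ 0.000e+00  0.000e+00  0.000e+00  1.000e+00]] [-0.029 -0.033 -3.281]
```

View pics/zd_w.png

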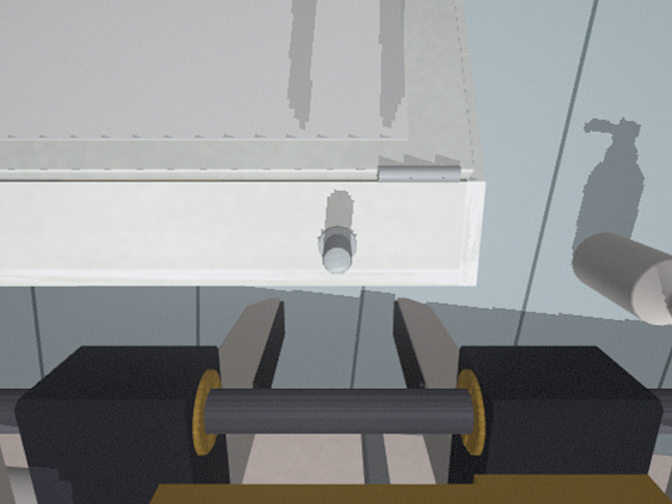

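View pics/zd_s.png

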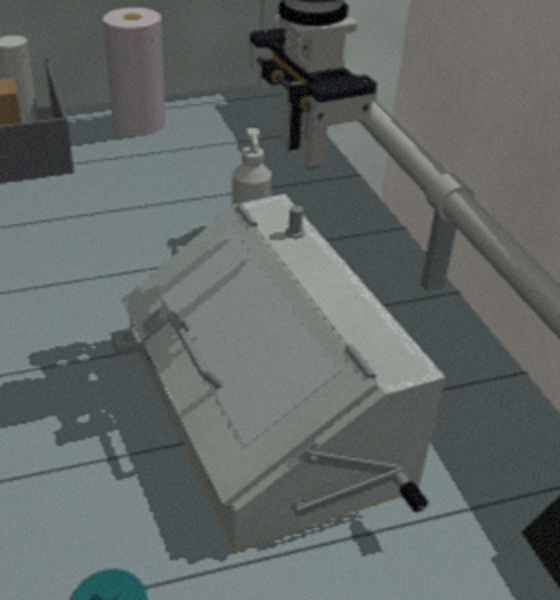

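Door is right down; pin still in the keeper. Fetch it.

Call:
play_rows --plan '[{"slide": [-0.03,-0.03,-0.8],"roll": 0,"fingers": 0},{"slide": [0,0,-0.9],"roll": 0,"fingers": 0},{"slide": [0,0,-0.9],"roll": 0,"fingers": 0},{"slide": [0,0,-0.66],"roll": 0,"fingers": 0},{"slide": [0,0,0],"roll": 0,"fingers": 0},{"slide": [0,0,0],"roll": 0,"fingers": -1},{"slide": [0,0,0],"roll": 0,"fingers": -1},{"slide": [0,0,0],"roll": 0,"fingers": -1},{"slide": [0,0,0],"roll": 0,"fingers": -1}]' --squeeze 25

```text
t: 46.7
tool_pos: [0.687, 0.057, 0.1962]
orientation: [-0.074, 1.568, 0.074]
force: [0.2, -0.0, 2.5]
opening: 0.0175
```

```bash
python3 - <<'E'
from h import *
T=toolT();print(T.round(4),robot.read_state()["opening"],robot.read_state()["force"])
E
```

```text
[[ 1.400e-03 -9.430e-02  9.955e-01  6.870e-01]
 [ 0.000e+00  9.955e-01  9.430e-02  5.700e-02]
 [-1.000e+00 -1.000e-04  1.400e-03  1.962e-01]
 [ 0.000e+00  0.000e+00  0.000e+00  1.000e+00]] 0.017450606079768772 [ 0.2156882  -0.0498464   2.54261212]
```

Call:
play_rows --plan '[{"slide": [0,0,0.6],"roll": 0,"fingers": -1},{"slide": [0,0,0.9],"roll": 0,"fingers": -1},{"slide": [0,0,0.8],"roll": 0,"fingers": -1},{"slide": [-0.7,-0.07,0],"roll": 0,"fingers": -1},{"slide": [-0.9,-0.09,0],"roll": 0,"fingers": -1},{"slide": [-0.9,-0.09,0],"roll": 0,"fingers": -1},{"slide": [-0.9,-0.09,0],"roll": 0,"fingers": -1},{"slide": [-0.9,-0.09,0],"roll": 0,"fingers": -1},{"slide": [-0.9,-0.09,-0.5],"roll": 0,"fingers": -1},{"slide": [-0.9,-0.09,-0.9],"roll": 0,"fingers": -1},{"slide": [-0.2,-0.02,-0.9],"roll": 0,"fingers": -1},{"slide": [0,0,-0.9],"roll": 0,"fingers": -1},{"slide": [0,0,-0.4],"roll": 0,"fingers": -1},{"slide": [0,0,0],"roll": 0,"fingers": -1},{"slide": [0,0,0],"roll": 0,"fingers": -1}]'

```text
t: 48.58
tool_pos: [0.4985, 0.038, 0.1577]
orientation: [-0.074, 1.568, 0.074]
force: [-0.6, -0.5, 0.7]
opening: 0.0172
```

```bash
python3 - <<'E'
from h import *
T=toolT();print(T.round(4),robot.read_state()["opening"],robot.read_state()["force"])
crop("wrist",0,0,560,420,1.4,"ze_w.png")
E
```

```text
[[ 1.900e-03 -9.420e-02  9.955e-01  4.985e-01]
 [-0.000e+00  9.955e-01  9.420e-02  3.800e-02]
 [-1.000e+00 -2.000e-04  1.800e-03  1.577e-01]
 [ 0.000e+00  0.000e+00  0.000e+00  1.000e+00]] 0.01724137665507617 [-0.60513599 -0.47135449  0.6602533 ]
```

View pics/ze_w.png

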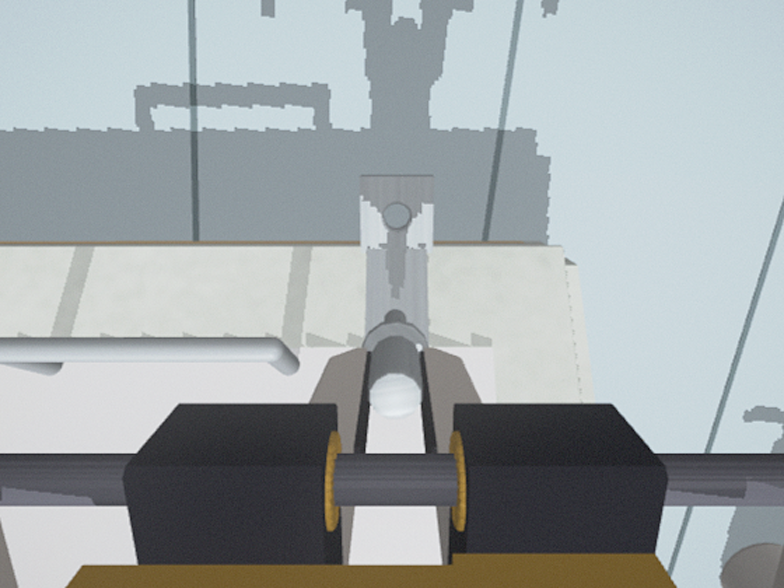

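```bash
python3 - <<'E'
from h import *
T=toolT();s=1/1.4;z=T[2,3]
h=atz("wrist",(396.7*s,215.5*s),.079,T)
p=atz("wrist",(395.5*s,396*s),z-.0112+.038,T)
t=atz("wrist",(396*s,313*s),z-.0112-.042,T)
print(T[:3,3],h,p,t,"TCP target",T[:3,3]+h-p,T[:3,3]+h-(p+t)/2)
E
```

```text
[0.49856298 0.03800833 0.15777749] [0.45285022 0.03490451 0.079     ] [0.49499695 0.03823206 0.18457749] [0.49476459 0.03851381 0.10457749] TCP target [0.45641626 0.03468078 0.0522    ] [0.45653243 0.03453991 0.0922    ]
```

Call:
play_rows --plan '[{"slide": [-0.7,-0.05,0],"roll": 0,"fingers": -1},{"slide": [-0.7,-0.06,0],"roll": 0,"fingers": -1},{"slide": [0,0,0],"roll": 0,"fingers": -1},{"slide": [0,0,-0.3],"roll": 0,"fingers": -1},{"slide": [0,0,-0.4],"roll": 0,"fingers": -1},{"slide": [0,0,-0.4],"roll": 0,"fingers": -1},{"slide": [0,0,-0.4],"roll": 0,"fingers": -1},{"slide": [0,0,-0.4],"roll": 0,"fingers": -1},{"slide": [0,0,-0.35],"roll": 0,"fingers": -1},{"slide": [0,0,0],"roll": 0,"fingers": -1},{"slide": [0,0,0],"roll": 0,"fingers": -1}]'

```text
t: 50.0
tool_pos: [0.4557, 0.0347, 0.0886]
orientation: [-0.074, 1.569, 0.074]
force: [1.0, 0.0, -0.5]
opening: 0.0175
```

```bash
python3 - <<'E'
from h import *
T=toolT();print(T.round(4),robot.read_state()["opening"],robot.read_state()["force"])
crop("wrist",100,100,460,400,2,"zf_w.png")
crop("side",200,160,300,250,6,"zf_s.png")
E
```

```text
[[ 3.000e-04 -9.420e-02  9.956e-01  4.557e-01]
 [ 0.000e+00  9.956e-01  9.420e-02  3.470e-02]
 [-1.000e+00 -0.000e+00  3.000e-04  8.860e-02]
 [ 0.000e+00  0.000e+00  0.000e+00  1.000e+00]] 0.017500749096304644 [ 1.0494729   0.01491727 -0.46429777]
```

View pics/zf_w.png

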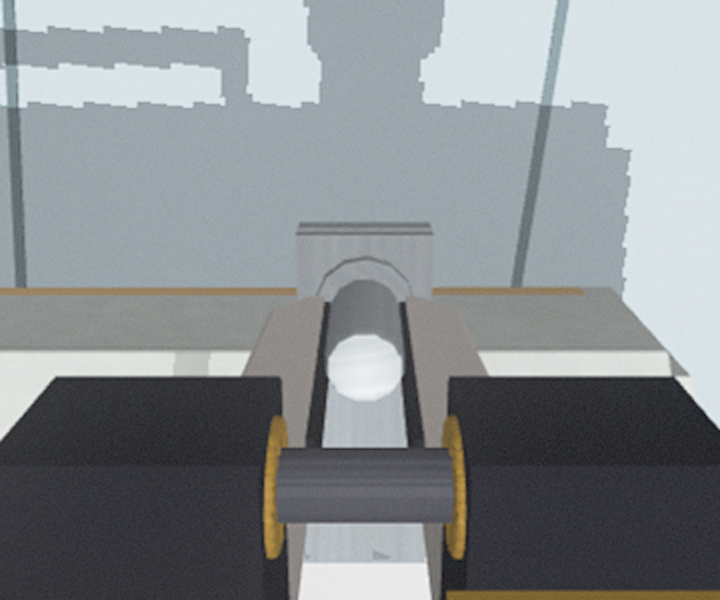

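View pics/zf_s.png

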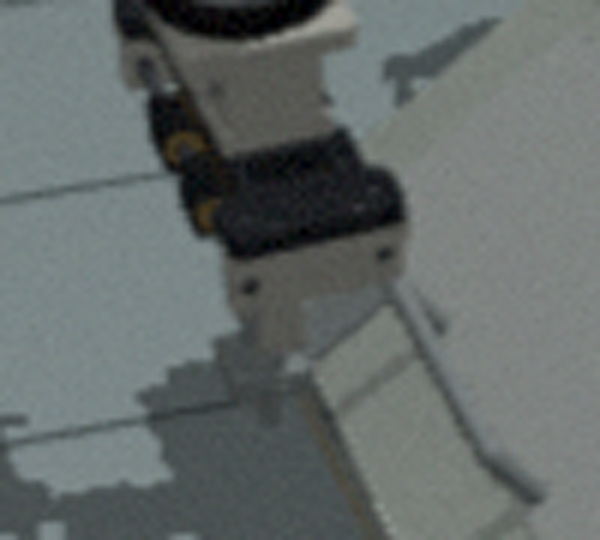

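Call:
play_rows --plan '[{"slide": [0,0,-0.04],"roll": 0,"fingers": -1},{"slide": [0,0,0],"roll": 0,"fingers": 0},{"slide": [0,0,0],"roll": 0,"fingers": 0},{"slide": [0,0,0],"roll": 0,"fingers": 0},{"slide": [0,0,0.6],"roll": 0,"fingers": 0},{"slide": [0,0,1],"roll": 0,"fingers": 0},{"slide": [0,0,1],"roll": 0,"fingers": 0},{"slide": [0,0,1],"roll": 0,"fingers": 0},{"slide": [0,0,0.8],"roll": 0,"fingers": 0},{"slide": [0,0,0],"roll": 0,"fingers": 0},{"slide": [0,0,0],"roll": 0,"fingers": 0}]'

```text
t: 51.48
tool_pos: [0.4553, 0.0348, 0.2191]
orientation: [-0.074, 1.57, 0.074]
force: [0.5, -0.5, 0.2]
opening: 0.0463
```

```bash
python3 - <<'E'
from h import *
T=toolT();print(T[:3,3].round(4),robot.read_state()["opening"],robot.read_state()["force"])
crop("wrist",0,0,560,420,1.4,"zg_w.png")
crop("side",200,110,340,250,4,"zg_s.png")
s=1/1.4
print([(d["p"],atz("wrist",d["point"],.079,T).round(4)) for d in robot.mark_of("wrist","pin")[:1]])
E
```

```text
[0.4553 0.0348 0.2191] 0.04626741690257159 [ 0.54633411 -0.51777566  0.24642137]
[(0.78, array([0.4503, 0.0357, 0.079 ]))]
```

View pics/zg_w.png

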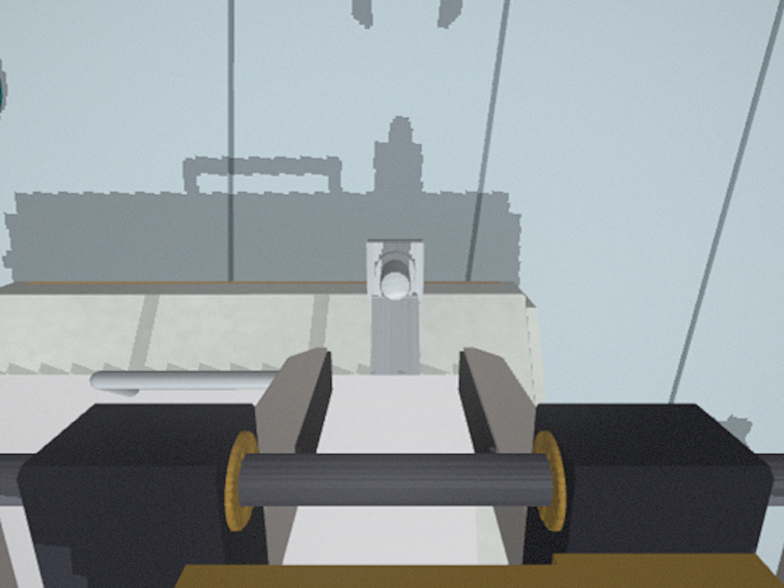

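View pics/zg_s.png

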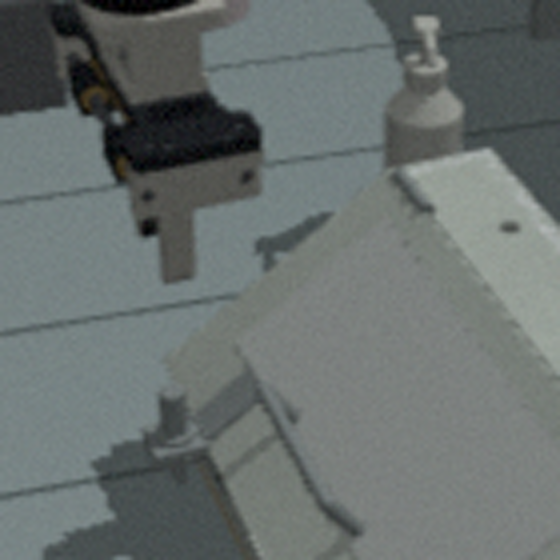

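```bash
python3 -c "
from plant import robot
print(robot.close_job())"
```

```text
the job is handed in; nothing more can be done
None
```

I did the whole job in order and handed it in at about 51.5 s of the 210 s; no verdict was reported.

**What I did:**
- I moved the pin from the hasp to the keeper hole and raised the door by its handle until the stay snapped over and held it.
- I stood the jar and then the tin upright inside. Only those two products were there. The tin was knocked about 35 mm aside during the run, so I located it again before picking it up.
- I pushed the stay's knob back and the door sank shut. I then put the pin back through hasp and ear.

**What the last checks showed:**
- **Pin:** the wrist picture looks the same as at the start, with the pin upright and its flange down on the tongue. The gripper let go at the same height as in the first grasp.
- **Door:** shut, with the stay folded, and the hasp tongue lying over the ear.
- **Products:** the jar and tin were upright on the locker floor in the last picture before the door closed. I could not see them after that.
- **Robot:** clear of everything, with forces near zero.
- **Objects to leave:** I saw no sign that the dispenser, scrubber or stopper had moved, but I did not measure them at the end.

**One disagreement:** the network's mark for the pin was about 4 mm from the point where the gripper let it go. The detector is often a little off and the pictures showed the pin well seated, so I took that as detector error.

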